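Refill the nut feeder and restart the cell

ROBOT

A 6-joint arm with a two-finger parallel gripper is mounted at the origin on the work surface. World frame = base frame: x ahead of the robot, y to its left, z up, the work surface at z = 0. Lengths are in m, angles in rad, forces in N, time in s.
With the tool pointing down it reaches from about 0.375 to 0.975 m from the base axis. Payload 3.8 kg.
Tool frame: the origin (TCP) lies at the very end of the fingers, on their centre line; the grasp point (between the pads) lies 19 mm behind it; x points along the fingers, y is the direction in which the jaws open and shut, and the axes are right-handed (so a half turn about x gives the same grasp; the last joint's range is limited). The gripper opens to 85 mm and grips with 20 to 120 N. Pads are 22 mm wide; open, the fingers measure 114 mm over their backs; the gripper's body (76 mm by 85 mm) begins 54 mm behind the grasp point. The pads swing forward as they close: fully open they stand 13 mm farther back than shut.
Start: joints at [-1.201, 0.264, 1.604, -0, 1.274, -0.037], TCP at [0.267, -0.62, 0.231] pointing down, gripper open.
Joint ranges: [-2.63, 2.63], [-0.94, 2.18], [0.31, 2.57], [-1.31, 4.45], [0, 2.66], [-2.55, 2.55]. Speed limits (rad/s): [2.57, 2.57, 3.14, 3.14, 3.14, 3.14].

INTERFACE

Orientations are given as [roll, pitch, yaw] about the fixed x, y, z axes, in that order (R = Rz(yaw) Ry(pitch) Rx(roll)).
In Python, from cell import * gives the robot as it stands.
- The arm moves only by the shell command python3 -m handwheel 'ROWS' [FORCE]. ROWS is JSON, a list of rows, each a list of 3 entries, a list of its own where there are three numbers: the turn, a rotation vector about the tool's x, y, z in rad, then the shift along the tool's x, y, z in m, then the opening, from 0 (shut) to 1 (fully open). In form: [[[rx, ry, rz], [tx, ty, tz], gripper], ...]. A call has 1 to 20 rows; each row is the pose to reach, as a shift and turn from the pose commanded when the call began, along the tool's axes at that moment; what a row does not reach only later rows make up. A row lasts 1/10 s, in which the tool goes at most 50 mm and 8.59 degrees, less where a joint would pass 70% of its speed; a pose out of reach is approached as far as the arm can. A call with a gripper value outside its range is refused whole. The fingers move at their own pace and stop on an object; FORCE is the grip in N (left out, the last holds). Time passes only in rows, so rows that repeat a pose let the fingers close. It gives the time, the measured TCP pose, the force and the opening at its end, in the units of the state.
- get_obs(): the state, without advancing time (a new reading comes with each control period).
- get_image(name): name is "scene" or "top"; returns the picture (480x640x3 uint8, red, green, blue); there is no depth.
- camera_info(name): a dict with "fovy" (degrees; the focal length in pixels is half the picture's height over the tangent of half this angle, whatever the lens; pixels are square), "cx", "cy" (the principal point, pixels), "xyz" and "attitude" of the camera in the world. Camera axes: x right, y up, looking along -z (the intrinsics and any distortion apply to the point x, -y, -z); pixel columns grow to the right and rows downward; lengths in m; the calibration is good to about 2 mm. A picture is of the moment at which its call begins. camera_info takes no time and is no camera call.
- hand_in(): hands the job in, once; it reports no verdict.
The state is a dict: "time": time; "joints": joint angles; "dq": joint speeds; "effort": joint torques, N m; "eef_pos": TCP position; "ee_rot": TCP orientation; "ft_force": force on the tool from outside, world axes, zero at the start; "torque": the same for the moment, N m; "width": finger opening in m.
Only numpy, scipy, OpenCV 4.12 (cv2) and the standard library are available. Lean on these libraries where they do the work, as an engineer would, in place of code of your own. Each camera call takes 0.05 s, during which the arm holds its last target.

TASK

The bowl feeder is out of nuts. Press STOP (the middle button) on the operator console, tip all the nuts from the dipper into the feeder's bowl and stand the empty dipper upright on its mat again, let go; then press RESET (the square button on the right, seen from the front of the console) and after that START (the small round one on the left). Press each button fully in and let it spring out before the next, never two together; do not press RESET or START before all the nuts are in the bowl, nor STOP again afterwards, and leave everything else on the table where it is.

Things in the scene. Friction and masses are not known exactly. Their poses are not given: they have to be found in the camera images.
- console: grey operator console, fixed, 190 mm deep (x), 210 wide (y), front (-x) to the robot; origin: centre of its underside. Its panel rises to +x at 34.4 deg; buttons in one row 30 mm before the origin at y +60, 0, -60 mm. A white screen (200 mm wide, 155 to 295 mm above the table) stands on posts 26 mm behind their centres and blocks a tool from straight above: lean it, square to the panel
- start (a joint): START, left-hand button seen from the front: black, low round flat cap 29 mm across, a spring button: 0 = out, 0.006 m = fully in (hard stop); about 1.5 N starts it and 5 N holds it fully in; it springs out when let go. Steel bezel round it 5 mm high
- start_top (a point): centre of the START button's top face, 14 mm off the panel; its z axis points out of the panel (square to it), its y axis along the row of buttons
- stop (a joint): STOP, middle button: black, wide round mushroom cap 40 mm across, a spring button: 0 = out, 0.006 m = fully in (hard stop); about 1.5 N starts it and 5 N holds it fully in; it springs out when let go. Steel bezel round it 5 mm high
- stop_top (a point): centre of the STOP button's top face, 18 mm off the panel; its z axis points out of the panel (square to it), its y axis along the row of buttons
- reset (a joint): RESET, right-hand button seen from the front: black, square cap 27 mm wide, a spring button: 0 = out, 0.006 m = fully in (hard stop); about 1.5 N starts it and 5 N holds it fully in; it springs out when let go. Steel bezel round it 5 mm high
- reset_top (a point): centre of the RESET button's top face, 14 mm off the panel; its z axis points out of the panel (square to it), its y axis along the row of buttons
- feeder: vibratory bowl feeder: square base 170 mm, dark drive drum and on it an open round steel bowl whose inner floor is 90 mm above the table (a 12 mm high dome in its middle); origin at the centre of the underside, on the bowl's axis, fixed. An outlet track leaves the bowl at its +x side (to 175 mm from the axis)
- bowl_rim (a point): centre of the bowl's mouth, 145 mm above the table; the rim is 176 mm across outside, about 165 mm inside
- mat: square black rubber mat, 150 x 150 x 3 mm, fixed; origin at the centre of its underside. The dipper's place
- dipper: aluminium dipper, about 0.16 kg, with six nuts in it: flared cup 46 mm high, 54 mm across the foot, 100 mm across the rim, wall 3 mm sloping out 27 deg; origin at the centre of its underside, z up through the mouth. Its straight flat handle runs level along its -y axis, 45 to 135 mm from the cup's axis: 12 mm thick (x), 16 mm high, 26 to 42 mm above the foot
- dipper_grip (a point): on the dipper's handle, 95 mm from the cup's axis, 34 mm above the foot, middle of the bar: a good place to grip it across its 12 mm
- nut0: steel hexagon nut, 19 mm across flats, 10.8 mm thick, 17 g; origin at the centre of one face. All six lie in the dipper at the start
- nut1: steel hexagon nut, 19 mm across flats, 10.8 mm thick, 17 g; origin at the centre of one face. All six lie in the dipper at the start
- nut2: steel hexagon nut, 19 mm across flats, 10.8 mm thick, 17 g; origin at the centre of one face. All six lie in the dipper at the start
- nut3: steel hexagon nut, 19 mm across flats, 10.8 mm thick, 17 g; origin at the centre of one face. All six lie in the dipper at the start
- nut4: steel hexagon nut, 19 mm across flats, 10.8 mm thick, 17 g; origin at the centre of one face. All six lie in the dipper at the start
- nut5: steel hexagon nut, 19 mm across flats, 10.8 mm thick, 17 g; origin at the centre of one face. All six lie in the dipper at the start
- screwdriver: bystander: black-handled screwdriver lying on the table; origin at the middle of its underside
- wrench: bystander: steel spanner lying on the table; origin at the middle of its underside
- estop_box: bystander: emergency-stop box, 75 x 75 mm, 82 mm high, with a red mushroom head; not part of the console; origin at the middle of its underside
- bin: bystander: open yellow parts bin, 110 x 90 x 50 mm; origin at the middle of its underside
- carton: bystander: small cardboard carton, 85 x 100 x 60 mm; origin at the middle of its underside
- tape: bystander: roll of paper tape lying flat, 90 mm outside diameter, 25 mm high; origin at the middle of its underside
There are look-alikes about, which are no part of the job. Several things have the shape of the mat; the one meant has the colours described above. What is shaped like the dipper but green is not meant.

How it is judged:
On the way, in this order (a step that is already met when the one before it is completed fails the run):
1. STOP pressed fully in (at least 4.5 of 6 mm), the other two buttons out (value of joint stop above 0.0045 m and value of joint each of start, reset below 0.0015 m), for 0.05 s.
2. all six nuts in the feeder's bowl (horizontal distance between each of nut0, nut1, nut2, nut3, nut4, nut5 and bowl_rim below 0.082 m and z of nut0 in the frame of feeder between 0.08 and 0.145 m and z of nut1 in the frame of feeder between 0.08 and 0.145 m and z of nut2 in the frame of feeder between 0.08 and 0.145 m and z of nut3 in the frame of feeder between 0.08 and 0.145 m and z of nut4 in the frame of feeder between 0.08 and 0.145 m and z of nut5 in the frame of feeder between 0.08 and 0.145 m), for 0.2 s.
3. dipper standing upright on its mat, let go (horizontal distance between dipper and mat below 0.06 m and z of dipper in the frame of mat below 0.008 m and angle between dipper's own z axis and vertical below 0.1 rad and contact force between dipper and the fingers below 0.1 N and linear speed of dipper below 0.02 m/s), for 0.2 s.
4. RESET pressed fully in, the other two out (value of joint reset above 0.0045 m and value of joint each of start, stop below 0.0015 m), for 0.05 s.
5. START pressed fully in, the other two out (value of joint start above 0.0045 m and value of joint each of stop, reset below 0.0015 m), for 0.05 s.
At the end, for the whole second after the job is handed in: All six nuts rest in the bowl (within 82 mm of its axis, below the rim); the dipper stands upright (0.1 rad) on its mat within 60 mm of the centre, released, at rest; all buttons are out (under 1.5 mm in); the other things are within 30 mm of where they were (all of step 2 and all of step 3 and linear speed of each of nut0, nut1, nut2, nut3, nut4, nut5 below 0.03 m/s and value of joint each of start, stop, reset below 0.0015 m and distance of each of screwdriver, wrench, estop_box, bin, carton, tape from where it was at the start of the episode below 0.03 m); the robot touches nothing.
It fails at once if two panel buttons pressed in together (value of joint each of start, stop above 0.002 m or value of joint each of start, reset above 0.002 m or value of joint each of stop, reset above 0.002 m).
It fails at once if RESET or START pressed before all the nuts are in the bowl (value of joint any of start, reset above 0.003 m and not ((horizontal distance between nut0 and bowl_rim below 0.082 m and z of nut0 in the frame of feeder between 0.08 and 0.145 m) and (horizontal distance between nut1 and bowl_rim below 0.082 m and z of nut1 in the frame of feeder between 0.08 and 0.145 m) and (horizontal distance between nut2 and bowl_rim below 0.082 m and z of nut2 in the frame of feeder between 0.08 and 0.145 m) and (horizontal distance between nut3 and bowl_rim below 0.082 m and z of nut3 in the frame of feeder between 0.08 and 0.145 m) and (horizontal distance between nut4 and bowl_rim below 0.082 m and z of nut4 in the frame of feeder between 0.08 and 0.145 m) and (horizontal distance between nut5 and bowl_rim below 0.082 m and z of nut5 in the frame of feeder between 0.08 and 0.145 m))).
It fails at once if STOP pressed again after the refill (value of joint stop above 0.003 m and (horizontal distance between nut0 and bowl_rim below 0.082 m and z of nut0 in the frame of feeder between 0.08 and 0.145 m) and (horizontal distance between nut1 and bowl_rim below 0.082 m and z of nut1 in the frame of feeder between 0.08 and 0.145 m) and (horizontal distance between nut2 and bowl_rim below 0.082 m and z of nut2 in the frame of feeder between 0.08 and 0.145 m) and (horizontal distance between nut3 and bowl_rim below 0.082 m and z of nut3 in the frame of feeder between 0.08 and 0.145 m) and (horizontal distance between nut4 and bowl_rim below 0.082 m and z of nut4 in the frame of feeder between 0.08 and 0.145 m) and (horizontal distance between nut5 and bowl_rim below 0.082 m and z of nut5 in the frame of feeder between 0.08 and 0.145 m)).
It fails at once if a thing that is not part of the job pushed more than 30 mm (distance of any of screwdriver, wrench, estop_box, bin, carton, tape from where it was at the start of the episode above 0.03 m).
It also fails if it takes over 70 s, if anything falls off the work surface, if the arm or the gripper's body presses on something with over 40 N, if the wrist force passes 120 N, or if a joint passes its speed limit or range.

## Working session

There is one attempt and no reset: what is moved stays moved. The work goes in short steps, Python scripts to look and compute and a shell command to move; the robot and the scene stay as the last step left them, time stands still between calls to the robot, and variables do not carry over. Pictures are saved under pics/ and viewed, and the job is handed in when it is done.

```bash
ls; mkdir -p pics; python3 - <<'E'
from cell import *
import cv2
for n in ("scene","top"):
    im=get_image(n); cv2.imwrite(f"pics/{n}0.png",im[:,:,::-1]); print(n,camera_info(n))
print(get_obs())
E
```

```text
pics
scene {'fovy': 44.241866316337116, 'cx': 321.1359010862746, 'cy': 247.2985345759591, 'xyz': array([ 1.34116618, -0.01416143,  1.20518462]), 'attitude': array([0.66926698, 0.00603484, 1.65742589])}
top {'fovy': 49.512652219035125, 'cx': 319.8816731034286, 'cy': 240.08197203957275, 'xyz': array([ 0.35140817, -0.09340561,  1.22831797]), 'attitude': array([ 0.13758836,  0.03724426, -1.5994143 ])}
{'time': 0.1, 'joints': array([-1.20089777e+00,  2.64723384e-01,  1.60521968e+00, -4.94316290e-06,
        1.27371852e+00, -3.68631827e-02]), 'dq': array([-1.88353152e-03, -8.02773349e-04, -3.31023534e-03, -1.00148312e-05,
       -1.47661279e-03, -8.31740190e-05]), 'effort': array([-2.47566522e-04, -5.16707468e+01, -3.68589628e+01,  4.82561097e-05,
        6.30129958e-03, -4.77710500e-06]), 'eef_pos': array([ 0.26683709, -0.61930299,  0.23006541]), 'ee_rot': array([-1.60537638,  1.56872739,  1.94297946]), 'ft_force': array([-0.35022702, -0.29680185,  0.34466364]), 'torque': array([ 0.03012639, -0.01959074,  0.03336738]), 'width': 0.08572313691038765}
```

View pics/scene0.png

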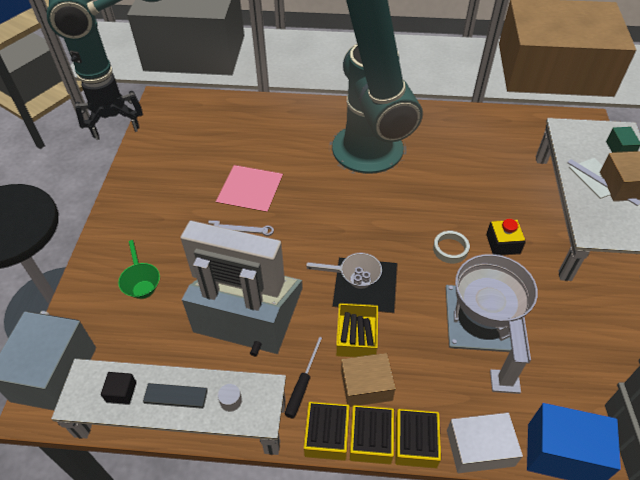

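View pics/top0.png

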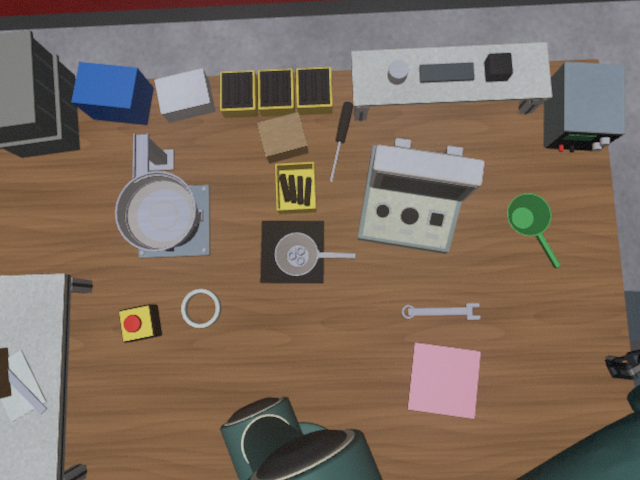

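```bash
cat > h.py <<'E'
import numpy as np, cv2
from scipy.spatial.transform import Rotation as Ro
from cell import *
CI={n:camera_info(n) for n in("scene","top")}
def cam(n):
    c=CI[n]; return c, 240/np.tan(np.radians(c["fovy"])/2), Ro.from_euler('xyz',c["attitude"]).as_matrix()
def ray(n,u,v):
    c,f,R=cam(n); d=R@np.array([(u-c["cx"])/f,-(v-c["cy"])/f,-1]); return c["xyz"],d/np.linalg.norm(d)
def onz(n,u,v,z):
    o,d=ray(n,u,v); return o+d*(z-o[2])/d[2]
def proj(n,p):
    c,f,R=cam(n); q=R.T@(np.array(p)-c["xyz"]); return np.array([c["cx"]+f*q[0]/-q[2], c["cy"]-f*q[1]/-q[2]])
def tri(a,b):
    o1,d1=ray("scene",*a); o2,d2=ray("top",*b)
    A=np.stack([d1,-d2],1); s=np.linalg.lstsq(A,o2-o1,rcond=None)[0]
    p,q=o1+d1*s[0],o2+d2*s[1]; return (p+q)/2,np.linalg.norm(p-q)
E
python3 - <<'E'
from h import *
t=cv2.imread("pics/top0.png"); s=cv2.imread("pics/scene0.png")
def crop(im,x,y,w,h,k): return cv2.resize(im[y:y+h,x:x+w],None,fx=k,fy=k,interpolation=cv2.INTER_CUBIC)
cv2.imwrite("pics/c_console_top.png",crop(t,350,130,140,130,5))
cv2.imwrite("pics/c_dip_top.png",crop(t,250,210,120,80,6))
cv2.imwrite("pics/c_feed_top.png",crop(t,105,130,120,135,4))
cv2.imwrite("pics/c_scene.png",crop(s,290,220,260,180,3))
# checks: base at origin, pink mat corners, tape
for n,p in(("top",(261,221)),("top",(324,221)),("top",(324,283)),("top",(261,283))): print(onz(n,*p,0.003))
for p in ((335,258),(397,264),(395,311),(333,305)): print(onz("scene",*p,.003))
E
```

```text
[0.5734326  0.08743762 0.003     ]
[ 0.56811154 -0.06378621  0.003     ]
[ 0.42027955 -0.05939376  0.003     ]
[0.4248451  0.08937326 0.003     ]
[ 0.42622716 -0.06529012  0.003     ]
[0.43242612 0.09282579 0.003     ]
[0.57329719 0.08906785 0.003     ]
[ 0.56861703 -0.05984187  0.003     ]
```

View pics/c_console_top.png

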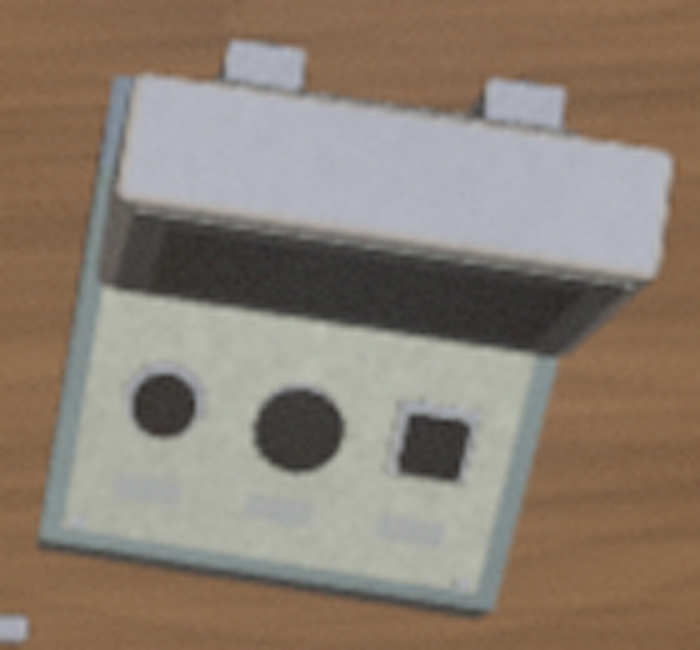

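View pics/c_dip_top.png

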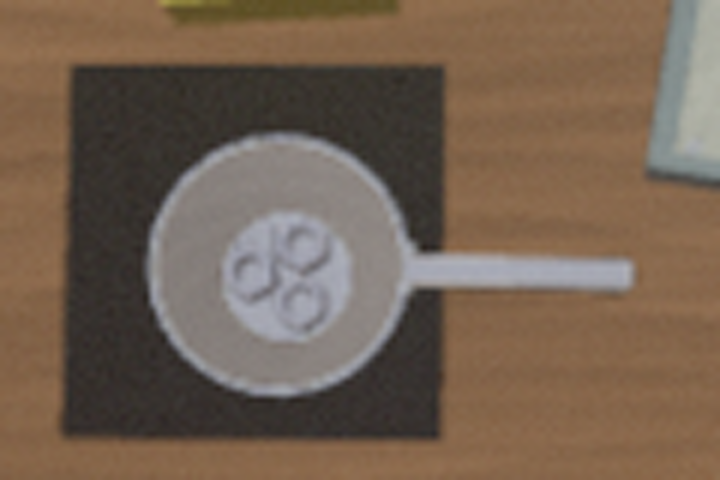

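View pics/c_feed_top.png

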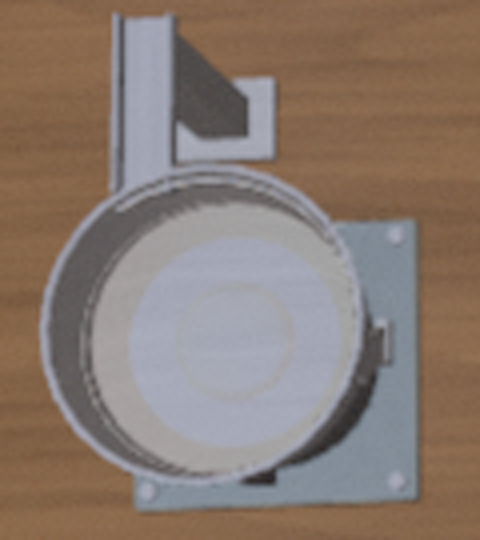

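View pics/c_scene.png

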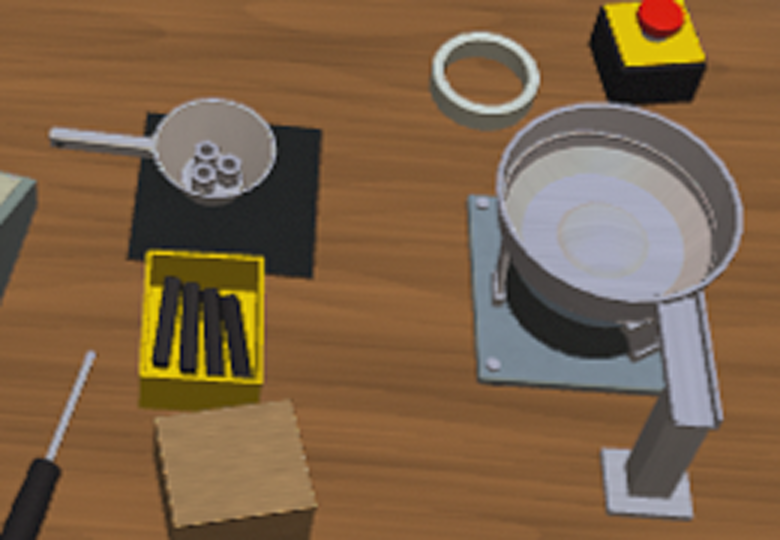

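```bash
python3 - <<'E'
from h import *
t=cv2.imread("pics/top0.png"); s=cv2.imread("pics/scene0.png")
def crop(im,x,y,w,h,k): return cv2.resize(im[y:y+h,x:x+w],None,fx=k,fy=k,interpolation=cv2.INTER_CUBIC)
cv2.imwrite("pics/c_console_sc.png",crop(s,175,210,140,150,5)[:, :])
def dark(im,x,y,w,h,th=75):
    g=im[y:y+h,x:x+w].max(2); m=(g<th).astype(np.uint8)
    n,l,st,c=cv2.connectedComponentsWithStats(m)
    return [(tuple(np.round(c[i]+[x,y],2)),tuple(st[i])) for i in range(1,n) if st[i][4]>30]
print("btn",dark(t,372,198,80,35))
print("mat",dark(t,255,215,80,75))
print("mat s",dark(s,325,250,80,65))
for n,im,b in(("top",t,(255,215,80,75)),("scene",s,(325,250,80,65))):
    x,y,w,h=b; m=(im[y:y+h,x:x+w].max(2)<75).astype(np.uint8); m=cv2.morphologyEx(m,cv2.MORPH_OPEN,np.ones((3,3)))
    pts=np.argwhere(m)[:,::-1]+[x,y]; q=cv2.approxPolyDP(cv2.convexHull(pts.astype(np.float32)),5,True)[:,0]
    print(n,[(tuple(p),np.round(onz(n,*p,.003)[:2],4)) for p in q])
E
```

```text
btn [((np.float64(382.34), np.float64(210.7)), (np.int32(5), np.int32(7), np.int32(12), np.int32(12), np.int32(110))), ((np.float64(409.4), np.float64(215.69)), (np.int32(30), np.int32(10), np.int32(16), np.int32(16), np.int32(200))), ((np.float64(436.32), np.float64(219.02)), (np.int32(58), np.int32(15), np.int32(13), np.int32(13), np.int32(131)))]
mat [((np.float64(288.88), np.float64(249.98)), (np.int32(6), np.int32(6), np.int32(63), np.int32(62), np.int32(2253)))]
mat s [((np.float64(369.17), np.float64(290.02)), (np.int32(8), np.int32(12), np.int32(64), np.int32(51), np.int32(1787)))]
top [((np.float32(323.0), np.float32(221.0)), array([ 0.5682, -0.0614])), ((np.float32(322.0), np.float32(282.0)), array([ 0.4228, -0.0548])), ((np.float32(261.0), np.float32(281.0)), array([0.4296, 0.0893])), ((np.float32(263.0), np.float32(221.0)), array([0.5733, 0.0826]))]
scene [((np.float32(396.0), np.float32(263.0)), array([0.4295, 0.0903])), ((np.float32(393.0), np.float32(312.0)), array([0.5765, 0.0843])), ((np.float32(345.0), np.float32(314.0)), array([ 0.5916, -0.0295])), ((np.float32(333.0), np.float32(306.0)), array([ 0.5715, -0.0596])), ((np.float32(339.0), np.float32(258.0)), array([ 0.4254, -0.0551]))]
```

View pics/c_console_sc.png

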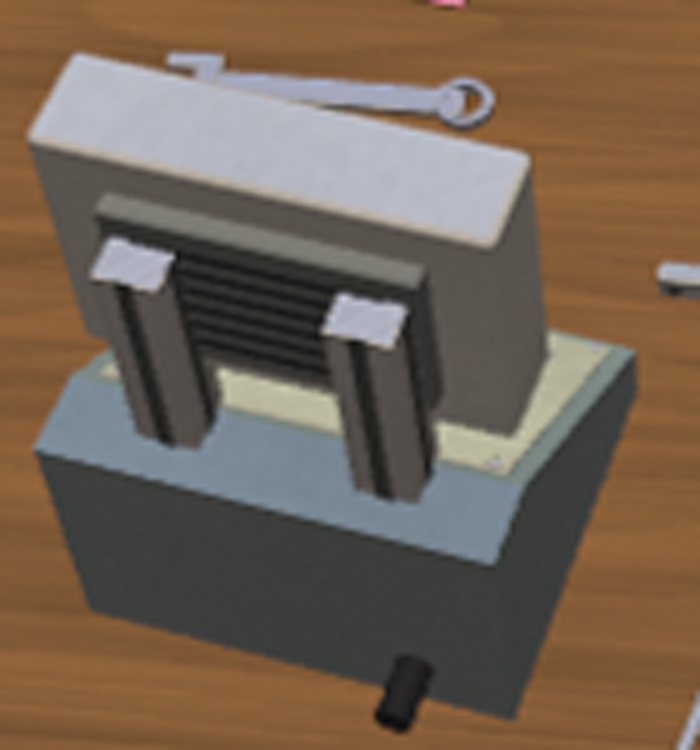

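```bash
python3 - <<'E'
from h import *
np.set_printoptions(precision=4,suppress=True)
S=lambda x,y:(175+x/5-.4,210+y/5-.4); T=lambda x,y:(350+x/5-.4,130+y/5-.4)
print("front-left panel",tri(S(637,350),T(41,541)))
a,b=onz("scene",*S(515,717),0),onz("scene",*S(92,610),0); print("back bottom L,R",a,b,np.linalg.norm(a-b), np.degrees(np.arctan2(*(a-b)[[1,0]])))
# screen top: scene corners FR,FL,BL,BR
for sc,tp in (((78,55),(655,275)),((527,155),(122,200)),((493,245),(140,78)),((32,138),(672,155))):
    print(tri(S(*sc),T(*tp)), onz("top",*T(*tp),.295))
for h in (.09,.1,.11,.12,.13):
    P=[onz("top",*p,h) for p in((382.34,210.7),(409.4,215.69),(436.32,219.02))]
    print(h,P[0],P[1],P[2],np.linalg.norm(P[0]-P[2]),np.degrees(np.arctan2(*(P[0]-P[2])[[1,0]])))
E
```

```text
front-left panel (array([ 0.5207, -0.1404,  0.0319]), np.float64(0.0024312102430924876))
back bottom L,R [ 0.7064 -0.1763  0.    ] [ 0.6673 -0.3812  0.    ] 0.2086362341904324 79.21457369296192
(array([ 0.5741, -0.357 ,  0.2919]), np.float64(0.0025244959752975817)) [ 0.5736 -0.3574  0.295 ]
(array([ 0.6104, -0.1658,  0.2903]), np.float64(0.00044751841244540356)) [ 0.6091 -0.1656  0.295 ]
(array([ 0.6565, -0.1737,  0.2907]), np.float64(0.0017856152549813918)) [ 0.6553 -0.1742  0.295 ]
(array([ 0.6188, -0.3659,  0.2918]), np.float64(0.0032636397094474782)) [ 0.6182 -0.3667  0.295 ]
0.09 [ 0.5713 -0.1959  0.09  ] [ 0.558  -0.2549  0.09  ] [ 0.5484 -0.3135  0.09  ] 0.11977724786769903 78.98231455114842
0.1 [ 0.5694 -0.195   0.1   ] [ 0.5562 -0.2535  0.1   ] [ 0.5467 -0.3115  0.1   ] 0.11872501772535225 78.98231455114839
0.11 [ 0.5675 -0.1941  0.11  ] [ 0.5544 -0.2521  0.11  ] [ 0.545  -0.3096  0.11  ] 0.11767278758300535 78.98231455114843
0.12 [ 0.5655 -0.1932  0.12  ] [ 0.5525 -0.2507  0.12  ] [ 0.5433 -0.3077  0.12  ] 0.1166205574406586 78.9823145511484
0.13 [ 0.5636 -0.1923  0.13  ] [ 0.5507 -0.2492  0.13  ] [ 0.5415 -0.3057  0.13  ] 0.11556832729831176 78.98231455114839
```

```bash
python3 - <<'E'
from h import *
np.set_printoptions(precision=4,suppress=True)
t=cv2.imread("pics/top0.png"); s=cv2.imread("pics/scene0.png")
T=lambda x,y:(250+x/6-.42,210+y/6-.42)
# rim of dipper, outer extreme pts (top crop): L(148,265) R(410,265) top(280,132) bottom(280,397)
l,r=onz("top",*T(147,265),.049),onz("top",*T(412,265),.049); u,d=onz("top",*T(280,131),.049),onz("top",*T(280,398),.049)
print("rim dia",np.linalg.norm(l-r),np.linalg.norm(u-d),"c",(l+r)/2,(u+d)/2)
# scene rim: crop x3 at 290,220 : L(152) R(277) y149 ; top(212,98) bottom(214,200)
S=lambda x,y:(290+x/3-.33,220+y/3-.33)
l,r=onz("scene",*S(152,149),.049),onz("scene",*S(277,149),.049); u,d=onz("scene",*S(213,98),.049),onz("scene",*S(213,200),.049)
print("scene",np.linalg.norm(l-r),np.linalg.norm(u-d),(l+r)/2,(u+d)/2)
# handle end & root in top, z .045 top face
e1,e2=onz("top",*T(632,259),.045),onz("top",*T(632,291),.045); q1,q2=onz("top",*T(430,255),.045),onz("top",*T(430,287),.045)
print("handle end",(e1+e2)/2,"root",(q1+q2)/2,"w",np.linalg.norm(e1-e2),"yaw",np.degrees(np.arctan2(*((q1+q2)-(e1+e2))[[1,0]])))
# bowl rim  top crop x4 at 105,130: L 41, R 367, top 165, bottom 487
B=lambda x,y:(105+x/4-.375,130+y/4-.375)
l,r=onz("top",*B(40,325),.145),onz("top",*B(367,325),.145); u,d=onz("top",*B(204,164),.145),onz("top",*B(204,487),.145)
print("bowl",np.linalg.norm(l-r),np.linalg.norm(u-d),(l+r)/2,(u+d)/2)
l,r=onz("scene",*S(497,205),.145),onz("scene",*S(743,205),.145); u,d=onz("scene",*S(622,102),.145),onz("scene",*S(622,303),.145)
print("bowl s",np.linalg.norm(l-r),np.linalg.norm(u-d),(l+r)/2,(u+d)/2)
# track end
print("track", onz("top",*B(147,17),.11))
o=get_obs(); R=Ro.from_euler('xyz',o['ee_rot']).as_matrix(); print(R, o['eef_pos'])
E
```

```text
rim dia 0.10115500728993841 0.10228300107076525 c [0.4863 0.001  0.049 ] [0.4868 0.0007 0.049 ]
scene 0.10095334817938344 0.10219307082288409 [0.4905 0.0024 0.049 ] [0.4895 0.0011 0.049 ]
handle end [ 0.4786 -0.133   0.045 ] root [ 0.4826 -0.0562  0.045 ] w 0.012236121176013248 yaw 86.9859106941127
bowl 0.17760637218777145 0.17646181606406144 [0.5777 0.2937 0.145 ] [0.5784 0.2932 0.145 ]
bowl s 0.17727076269297226 0.17903413165352902 [0.5872 0.2949 0.145 ] [0.581  0.2969 0.145 ]
track [0.7638 0.3411 0.11  ]
[[-0.0008  0.3956 -0.9184]
 [ 0.0019 -0.9184 -0.3956]
 [-1.     -0.0021 -0.0001]] [ 0.2668 -0.6193  0.2301]
```

```bash
cat >> h.py <<'E'
np.set_printoptions(precision=4,suppress=True)
ya=np.radians(-10.9); ex=np.array([np.cos(ya),np.sin(ya),0]); ey=np.array([-ex[1],ex[0],0]); Z=np.array([0,0,1.])
al=np.radians(34.4); nout=-np.sin(al)*ex+np.cos(al)*Z
def frame(x,y): x=x/np.linalg.norm(x); y=y-x*(y@x); y/=np.linalg.norm(y); return np.stack([x,y,np.cross(x,y)],1)
RP=frame(-nout,-ey)
STOP=np.array([.5565,-.254,.093]); START=np.array([.5715,-.196,.089]); RESET=np.array([.5486,-.3137,.089])
def delta(p,R):
    o=get_obs(); R0=Ro.from_euler('xyz',o['ee_rot']).as_matrix()
    rv=Ro.from_matrix(R0.T@R).as_rotvec(); tr=R0.T@(np.array(p)-o['eef_pos'])
    print("turn",rv,"deg",np.degrees(np.linalg.norm(rv)),"shift",tr,"len",np.linalg.norm(tr), "t",o['time'])
E
python3 - <<'E'
from h import *
delta(STOP+.06*nout,RP)
E
```

```text
turn [0.5782 0.5828 0.1811] deg 48.166406428355394 shift [ 0.0881 -0.2398 -0.3825] len 0.45996294534189863 t 0.1
```

```bash
python3 -m handwheel '[[[0.578,0.583,0.181],[0.088,-0.24,-0.382],0],[[0.578,0.583,0.181],[0.088,-0.24,-0.382],0],[[0.578,0.583,0.181],[0.088,-0.24,-0.382],0],[[0.578,0.583,0.181],[0.088,-0.24,-0.382],0],[[0.578,0.583,0.181],[0.088,-0.24,-0.382],0],[[0.578,0.583,0.181],[0.088,-0.24,-0.382],0],[[0.578,0.583,0.181],[0.088,-0.24,-0.382],0],[[0.578,0.583,0.181],[0.088,-0.24,-0.382],0],[[0.578,0.583,0.181],[0.088,-0.24,-0.382],0],[[0.578,0.583,0.181],[0.088,-0.24,-0.382],0],[[0.578,0.583,0.181],[0.088,-0.24,-0.382],0],[[0.578,0.583,0.181],[0.088,-0.24,-0.382],0],[[0.578,0.583,0.181],[0.088,-0.24,-0.382],0],[[0.578,0.583,0.181],[0.088,-0.24,-0.382],0]]'
python3 - <<'E'
from h import *
delta(STOP+.06*nout,RP); o=get_obs(); print(o['joints'],o['ft_force'],o['eef_pos'])
t=get_image("top")[:,:,::-1]
cv2.imwrite("pics/p1.png",cv2.resize(t[100:300,300:520],None,fx=3,fy=3,interpolation=cv2.INTER_CUBIC))
E
```

```text
time: 1.5
eef_pos: [0.5225, -0.2499, 0.1437]
ee_rot: [3.138, 0.969, -0.195]
ft_force: [0.3, 0.2, -0.7]
width: -0.0006
turn [-0.0007 -0.0018 -0.0028] deg 0.1954893213011971 shift [ 0.0011 -0.0024  0.0005] len 0.002682871048773774 t 1.5
[-0.635  -0.1377  2.3255  0.5708  0.4626  0.676 ] [ 0.2582  0.2359 -0.6795] [ 0.5225 -0.2499  0.1437]
```

View pics/p1.png

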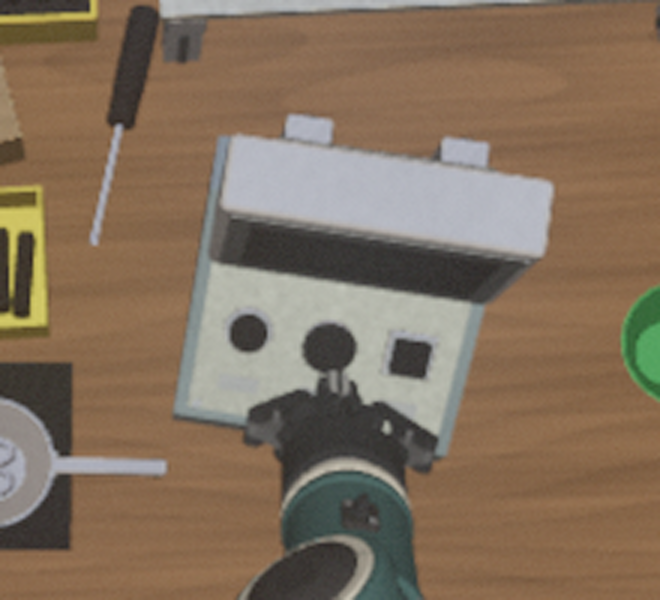

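```bash
python3 -m handwheel '[[[0,0,0],[0.04,-0.0024,0.0005],0],[[0,0,0],[0.048,-0.0024,0.0005],0],[[0,0,0],[0.054,-0.0024,0.0005],0],[[0,0,0],[0.054,-0.0024,0.0005],0]]'
python3 -m handwheel '[[[0,0,0],[0.002,0,0],0],[[0,0,0],[0.004,0,0],0],[[0,0,0],[0.004,0,0],0]]'
python3 -m handwheel '[[[0,0,0],[0.002,0,0],0],[[0,0,0],[0.003,0,0],0],[[0,0,0],[0.003,0,0],0]]'
```

```text
time: 1.95
eef_pos: [0.5527, -0.2521, 0.098]
ee_rot: [3.14, 0.97, -0.192]
ft_force: [0.6, -0.3, 0.6]
width: 0.0002
time: 2.25
eef_pos: [0.5554, -0.2524, 0.0959]
ee_rot: [3.138, 0.968, -0.193]
ft_force: [0.1, 0.4, -0.6]
width: 0.0001
time: 2.55
eef_pos: [0.5573, -0.2528, 0.0933]
ee_rot: [3.138, 0.968, -0.193]
ft_force: [-0.9, 0.4, 2.9]
width: 0.0
```

```bash
python3 -m handwheel '[[[0,0,0],[0.002,0,0],0],[[0,0,0],[0.004,0,0],0],[[0,0,0],[0.004,0,0],0]]'
python3 -m handwheel '[[[0,0,0],[0.0015,0,0],0],[[0,0,0],[0.0025,0,0],0],[[0,0,0],[0.0025,0,0],0]]'
```

```text
time: 2.85
eef_pos: [0.5594, -0.2532, 0.0902]
ee_rot: [3.138, 0.968, -0.193]
ft_force: [-7.6, 3.0, 10.8]
width: 0.0003
time: 3.15
eef_pos: [0.5599, -0.2532, 0.0898]
ee_rot: [3.138, 0.967, -0.192]
ft_force: [-34.4, 6.7, 35.8]
width: 0.0001
```

```bash
python3 -m handwheel '[[[0,0,0],[-0.03,0,0],0],[[0,0,0],[-0.08,0,0],0],[[0,0,0],[-0.13,0,0],0],[[0,0,0],[-0.13,0,0],0.5],[[0,0,0],[-0.13,0,0],0.5]]'
python3 - <<'E'
from h import *
D=np.array([.488,.0015]); yaw=np.radians(-3); hd=np.array([np.sin(yaw),-np.cos(yaw),0])
g=np.array([*D,.037])+.095*hd; print(g,get_obs()['joints'])
# jaws across handle: tool y along handle-normal
for sg in(1,-1):
    R=frame(-Z,sg*np.array([np.cos(yaw),np.sin(yaw),0]))
    delta(g+[0,0,.12],R)
    delta(g+[0,0,-.019],R)
E
```

```text
time: 3.65
eef_pos: [0.4885, -0.2397, 0.1967]
ee_rot: [3.135, 0.965, -0.196]
ft_force: [0.6, 0.5, -0.1]
width: 0.028
[ 0.483  -0.0934  0.037 ] [-0.6694 -0.2921  2.3366  0.4784  0.5993  0.7609]
turn [-1.6498 -0.4458 -0.518 ] deg 102.31433601253107 shift [ 0.0134 -0.1428  0.0495] len 0.15169544108523073 t 3.65
turn [-1.6498 -0.4458 -0.518 ] deg 102.31433601253107 shift [ 0.1276 -0.1433  0.1286] len 0.23099447258196562 t 3.65
turn [ 1.3866 -0.4995  0.4299] deg 87.96285105743928 shift [ 0.0134 -0.1428  0.0495] len 0.15169544108523073 t 3.65
turn [ 1.3866 -0.4995  0.4299] deg 87.96285105743928 shift [ 0.1276 -0.1433  0.1286] len 0.23099447258196562 t 3.65
```

```bash
python3 -m handwheel '[[[-1.65,-0.446,-0.518],[0.013,-0.143,0.05],0.6],[[-1.65,-0.446,-0.518],[0.013,-0.143,0.05],0.6],[[-1.65,-0.446,-0.518],[0.013,-0.143,0.05],0.6],[[-1.65,-0.446,-0.518],[0.013,-0.143,0.05],0.6],[[-1.65,-0.446,-0.518],[0.013,-0.143,0.05],0.6],[[-1.65,-0.446,-0.518],[0.013,-0.143,0.05],0.6],[[-1.65,-0.446,-0.518],[0.013,-0.143,0.05],0.6],[[-1.65,-0.446,-0.518],[0.013,-0.143,0.05],0.6],[[-1.65,-0.446,-0.518],[0.013,-0.143,0.05],0.6],[[-1.65,-0.446,-0.518],[0.013,-0.143,0.05],0.6],[[-1.65,-0.446,-0.518],[0.013,-0.143,0.05],0.6],[[-1.65,-0.446,-0.518],[0.013,-0.143,0.05],0.6],[[-1.65,-0.446,-0.518],[0.013,-0.143,0.05],0.6],[[-1.65,-0.446,-0.518],[0.013,-0.143,0.05],0.6],[[-1.65,-0.446,-0.518],[0.013,-0.143,0.05],0.6]]'
python3 - <<'E'
from h import *
D=np.array([.488,.0015]); yaw=np.radians(-3); hd=np.array([np.sin(yaw),-np.cos(yaw),0])
g=np.array([*D,.037])+.095*hd; print(get_obs()['joints'])
R=frame(-Z,np.array([np.cos(yaw),np.sin(yaw),0])); delta(g+[0,0,-.019],R)
t=get_image("top")[:,:,::-1]
cv2.imwrite("pics/p2.png",cv2.resize(t[150:350,230:450],None,fx=3,fy=3,interpolation=cv2.INTER_CUBIC))
E
```

```text
time: 5.15
eef_pos: [0.4811, -0.0921, 0.1538]
ee_rot: [-2.119, 1.564, 2.539]
ft_force: [-0.5, 0.3, -1.0]
width: 0.051
[-0.2416 -0.0205  2.0703  0.0026  1.0981 -0.1892]
turn [-0.0013 -0.0035  0.0057] deg 0.3891532985545982 shift [0.1358 0.0028 0.0017] len 0.1358286571335509 t 5.15
```

View pics/p2.png

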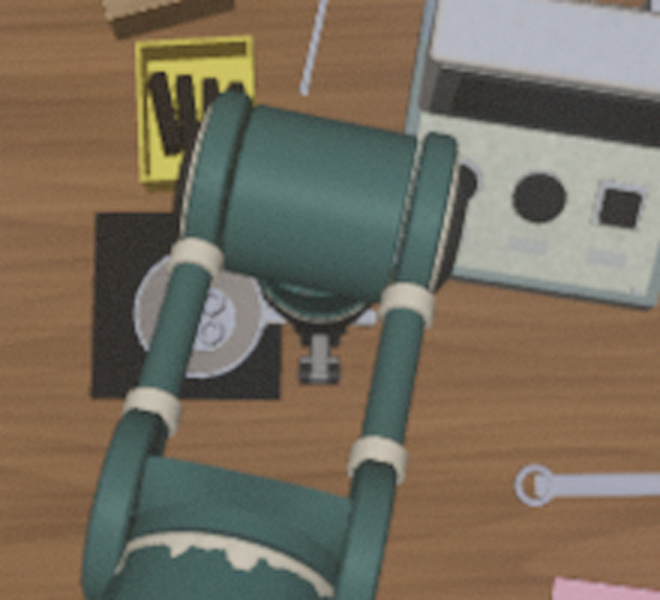

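```bash
python3 -m handwheel '[[[0,-0.003,0.006],[0.05,0.003,0.002],0.6],[[0,-0.003,0.006],[0.1,0.003,0.002],0.6],[[0,-0.003,0.006],[0.125,0.003,0.002],0.6],[[0,-0.003,0.006],[0.135,0.003,0.002],0.6],[[0,-0.003,0.006],[0.135,0.003,0.002],0.6]]'
python3 - <<'E'
from h import *
s=get_image("scene")[:,:,::-1]
cv2.imwrite("pics/p3.png",cv2.resize(s[200:340,280:430],None,fx=4,fy=4,interpolation=cv2.INTER_CUBIC))
E
```

```text
time: 5.7
eef_pos: [0.483, -0.0942, 0.0191]
ee_rot: [-1.542, 1.571, 3.117]
ft_force: [-0.1, 0.1, 1.1]
width: 0.051
```

View pics/p3.png

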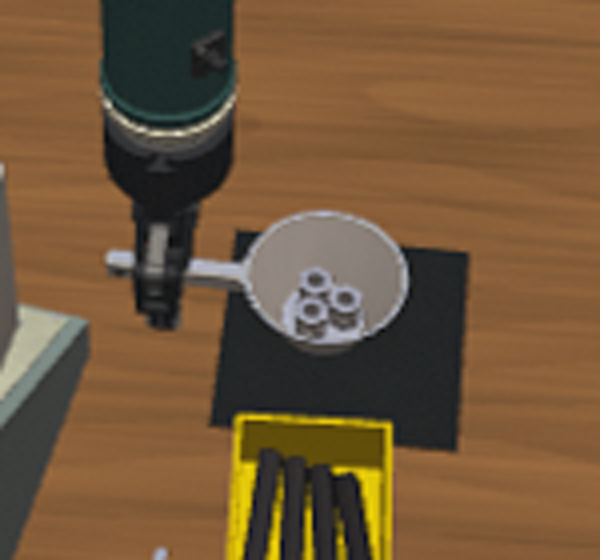

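```bash
python3 -m handwheel '[[[0,0,0],[0,0,0],0],[[0,0,0],[0,0,0],0],[[0,0,0],[0,0,0],0],[[0,0,0],[0,0,0],0],[[0,0,0],[0,0,0],0],[[0,0,0],[0,0,0],0],[[0,0,0],[0,0,0],0]]' 110
python3 -m handwheel '[[[0,0,0],[-0.01,0,0],0],[[0,0,0],[-0.03,0,0],0],[[0,0,0],[-0.06,0,0],0],[[0,0,0],[-0.09,0,0],0],[[0,0,0],[-0.12,0,0],0],[[0,0,0],[-0.12,0,0],0]]'
python3 - <<'E'
from h import *
s=get_image("scene")[:,:,::-1]
cv2.imwrite("pics/p4.png",cv2.resize(s[180:340,280:430],None,fx=4,fy=3.7,interpolation=cv2.INTER_CUBIC))
E
```

```text
time: 6.45
eef_pos: [0.4858, -0.0947, 0.0213]
ee_rot: [1.291, 1.565, -0.332]
ft_force: [0.6, -2.8, 6.1]
width: 0.0099
time: 7.05
eef_pos: [0.4868, -0.0947, 0.1444]
ee_rot: [1.35, 1.561, -0.272]
ft_force: [0.8, 0.5, -2.1]
width: 0.0101
```

View pics/p4.png

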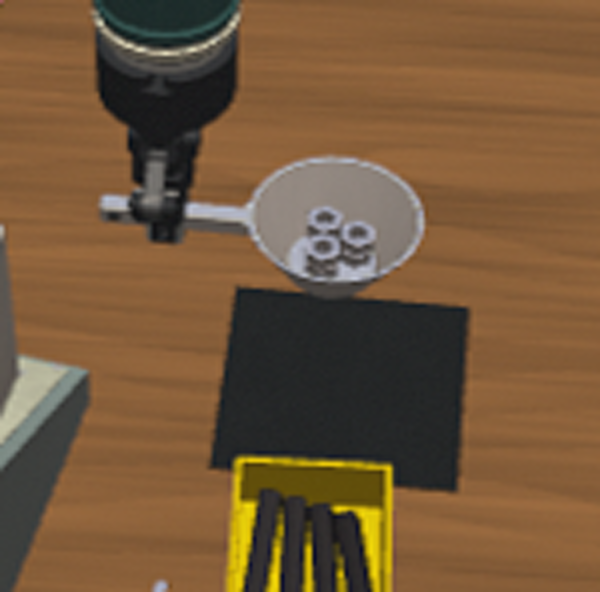

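```bash
cat > k.py <<'E'
from h import *
def wr(q): return Ro.from_euler('z',q[0])*Ro.from_euler('y',q[1]+q[2])*Ro.from_euler('z',q[3])*Ro.from_euler('y',q[4])*Ro.from_euler('z',q[5])
TC=np.array([[0,-1,0],[0,0,-1],[1,0,0.]]) # columns tool x,y,z in local
def Rt(q): return wr(q).as_matrix()@TC
def rows(q):
    R1=Ro.from_euler('z',q[0]).as_matrix(); v=lambda a:np.array([np.sin(a),0,np.cos(a)]); w=lambda a:np.array([np.cos(a),0,-np.sin(a)])
    return np.stack([R1@[1,0,0],R1@[0,0,1],R1@v(q[1]),R1@v(q[1]+q[2]),R1@w(q[1]+q[2]),Rt(q)[:,0]],1)
E
python3 - <<'E'
from k import *
o=get_obs()
Q=[[-1.20089777e+00,2.64723384e-01,1.60521968e+00,0,1.27371852,-3.68631827e-02],[-0.635,-0.1377,2.3255,0.5708,0.4626,0.676],[-0.6694,-0.2921,2.3366,0.4784,0.5993,0.7609],[-0.2416,-0.0205,2.0703,0.0026,1.0981,-0.1892],list(o['joints'])]
P=[[.26683709,-.61930299,.23006541],[.5225,-.2499,.1437],[.4885,-.2397,.1967],[.4811,-.0921,.1538],list(o['eef_pos'])]
for q,e in((Q[1],[3.138,.969,-.195]),(Q[2],[3.135,.965,-.196])): print(Rt(q)-Ro.from_euler('xyz',e).as_matrix())
A=np.concatenate([rows(q) for q in Q]); b=np.concatenate(P)
x,res,rk,sv=np.linalg.lstsq(A,b,rcond=1e-4); print(x,rk,sv,"resid",(A@x-b).reshape(-1,3))
print(Q[-1])
E
```

```text
[[ 0.0003 -0.0004  0.0003]
 [-0.0003  0.0001  0.0003]
 [ 0.0003 -0.0001 -0.0004]]
[[-0.0003  0.0002 -0.0002]
 [ 0.0003 -0.      0.    ]
 [-0.0002 -0.0002  0.0003]]
[-0.0402  0.242   0.5677  0.5948 -0.014   0.3967] 6 [4.4071 3.1694 0.6353 0.314  0.1512 0.0884] resid [[-0.021  -0.0148  0.0012]
 [-0.     -0.0162  0.001 ]
 [-0.0066 -0.0102  0.0039]
 [-0.0148 -0.0219 -0.0026]
 [-0.0135 -0.0223 -0.0034]]
[np.float64(-0.242136879746616), np.float64(-0.007654769900914601), np.float64(2.0812678590802864), np.float64(-0.00037829429305880676), np.float64(1.0614759912342755), np.float64(-0.1904477879671071)]
```

```bash
sed -i 's/R1@\[1,0,0\],R1@\[0,0,1\]/R1@[1,0,0],R1@[0,1,0],R1@[0,0,1]/' k.py; python3 - <<'E'
from k import *
o=get_obs()
Q=[[-1.20089777e+00,2.64723384e-01,1.60521968e+00,0,1.27371852,-3.68631827e-02],[-0.635,-0.1377,2.3255,0.5708,0.4626,0.676],[-0.6694,-0.2921,2.3366,0.4784,0.5993,0.7609],[-0.2416,-0.0205,2.0703,0.0026,1.0981,-0.1892],list(o['joints'])]
P=[[.26683709,-.61930299,.23006541],[.5225,-.2499,.1437],[.4885,-.2397,.1967],[.4811,-.0921,.1538],list(o['eef_pos'])]
for cols in ([0,1,2,3,4,5,6],[1,2,3,4,6],[1,2,3,4,5,6]):
    A=np.concatenate([rows(q)[:,cols] for q in Q]); b=np.concatenate(P)
    x,res,rk,sv=np.linalg.lstsq(A,b,rcond=None); print(cols,x,sv,"resid",np.abs(A@x-b).max())
E
```

```text
[0, 1, 2, 3, 4, 5, 6] [0.0001 0.0249 0.252  0.5119 0.5662 0.0016 0.3476] [4.4075 3.1694 2.2441 0.6123 0.2962 0.1485 0.0883] resid 3.126384235899171e-05
[1, 2, 3, 4, 6] [0.0249 0.2496 0.5126 0.5655 0.3476] [4.0351 2.243  1.8374 0.5042 0.2374] resid 0.00013652463956970173
[1, 2, 3, 4, 5, 6] [0.0249 0.2519 0.512  0.5663 0.0015 0.3476] [4.4018 2.2708 2.2363 0.6108 0.2925 0.0892] resid 3.0365922145114688e-05
```

```bash
cat >> k.py <<'E'
LAT,H,L2,L3,L=.0249,.252,.512,.5662,.3476; E3=.0015
LO=np.array([-2.63,-.94,.31,-1.31,0,-2.55]); HI=np.array([2.63,2.18,2.57,4.45,2.66,2.55])
def ik(p,R):
    W=p-L*R[:,0]; r=np.hypot(W[0],W[1])
    q1=np.arctan2(W[1],W[0])-np.arcsin(LAT/r); x=np.sqrt(r*r-LAT**2); z=W[2]-H
    l3=np.hypot(L3,E3); de=np.arctan2(E3,L3)
    D=np.hypot(x,z); c=(D*D-L2**2-l3**2)/(2*L2*l3)
    if abs(c)>1: return None
    t=np.arccos(c); q2=np.arctan2(x,z)-np.arctan2(l3*np.sin(t),L2+l3*np.cos(t)); q3=t-de
    M=(Ro.from_euler('y',-(q2+q3))*Ro.from_euler('z',-q1)).as_matrix()@R@TC.T
    q5=np.arccos(np.clip(M[2,2],-1,1)); q4=np.arctan2(M[1,2],M[0,2]); q6=np.arctan2(M[2,1],-M[2,0])
    if q4<-1.31: q4+=2*np.pi
    q=np.array([q1,q2,q3,q4,q5,q6]); ok=np.all(q>LO+.03)and np.all(q<HI-.03)
    return q,ok,W
GB=.0157 # handle axis behind TCP
def pourpose(C,beta,sg,th,hz):
    """C: xy of cup axis; beta: tool azimuth; sg tilt sense; th tilt"""
    b=np.array([np.cos(beta),np.sin(beta),0]); tx=np.sin(th)*b-np.cos(th)*Z
    hd=np.array([np.sin(beta),-np.cos(beta),0])*sg   # handle dir = tool z
    R=np.stack([tx,np.cross(hd,tx),hd],1)
    g=np.array([C[0],C[1],hz])+.095*hd
    return g+GB*tx,R
E
python3 - <<'E'
from k import *
o=get_obs(); print(ik(o['eef_pos'],Ro.from_euler('xyz',o['ee_rot']).as_matrix()),o['joints'])
B=np.array([.580,.295])
for sg in(1,-1):
    for bd in range(0,360,15):
        be=np.radians(bd); out=[]
        for th,hz in((0,.25),(45,.25),(90,.25),(112,.28)):
            C=B+.025*np.array([np.cos(be),np.sin(be)]); p,R=pourpose(C,be,sg,np.radians(th),hz); k=ik(p,R)
            out.append("none" if k is None else ("OK" if k[1] else "--"))
        if k is not None and k[1]: print(sg,bd,out,np.round(k[0],2),"W",k[2])
for nm,u,v,z in(("estop",134,323,.07),("tape",201,308,.02)): print(nm,onz("top",u,v,z))
E
```

```text
(array([-0.2421, -0.0073,  2.0814, -0.0004,  1.061 , -0.1904]), np.True_, array([ 0.4832, -0.0937,  0.4896])) [-0.2421 -0.0077  2.0813 -0.0004  1.0615 -0.1904]
1 90 ['OK', 'OK', 'OK', 'OK'] [-0.02  0.76  1.77  1.78  1.89 -2.5 ] W [0.675  0.0123 0.1557]
1 105 ['OK', 'OK', 'OK', 'OK'] [ 0.03  0.85  1.6   1.66  2.01 -2.38] W [0.7449 0.0465 0.1557]
1 120 ['OK', 'OK', 'OK', 'OK'] [ 0.09  0.93  1.43  1.56  2.14 -2.28] W [0.8036 0.0976 0.1557]
1 135 ['OK', 'OK', 'OK', 'OK'] [ 0.16  1.01  1.27  1.48  2.29 -2.19] W [0.8471 0.1623 0.1557]
1 150 ['OK', 'OK', 'OK', 'OK'] [ 0.24  1.08  1.14  1.41  2.44 -2.12] W [0.8724 0.2359 0.1557]
1 165 ['OK', 'OK', 'OK', 'OK'] [ 0.32  1.13  1.04  1.34  2.59 -2.08] W [0.8777 0.3136 0.1557]
1 255 ['OK', '--', '--', 'OK'] [ 0.78  0.94  1.41 -1.01  2.56  2.43] W [0.5614 0.5927 0.1557]
1 270 ['OK', 'OK', 'OK', 'OK'] [ 0.84  0.86  1.58 -1.14  2.39  2.45] W [0.485  0.5777 0.1557]
-1 0 ['--', 'OK', 'OK', 'OK'] [ 0.87  0.58  2.18  3.94  1.69 -0.29] W [0.2973 0.39   0.1557]
-1 15 ['--', 'OK', 'OK', 'OK'] [ 0.78  0.52  2.32  3.62  1.69 -0.15] W [0.2823 0.3136 0.1557]
-1
[... 367 characters left out ...]
, 'OK', 'OK', 'OK'] [-0.03  0.57  2.19  1.69  1.94  0.41] W [0.485  0.0123 0.1557]
-1 105 ['OK', 'OK', 'OK', 'OK'] [-0.05  0.64  2.03  1.48  2.05  0.51] W [ 0.5614 -0.0027  0.1557]
-1 120 ['OK', 'OK', 'OK', 'OK'] [-0.03  0.72  1.86  1.3   2.19  0.59] W [0.6391 0.0026 0.1557]
-1 135 ['OK', 'OK', 'OK', 'OK'] [0.   0.81 1.68 1.16 2.34 0.64] W [0.7127 0.0279 0.1557]
-1 150 ['OK', 'OK', 'OK', 'OK'] [0.06 0.89 1.51 1.02 2.5  0.67] W [0.7774 0.0714 0.1557]
-1 330 ['OK', 'OK', '--', 'OK'] [ 0.9   0.73  1.85  4.38  1.81 -0.58] W [0.3826 0.5186 0.1557]
-1 345 ['OK', 'OK', 'OK', 'OK'] [ 0.9   0.65  2.02  4.18  1.74 -0.44] W [0.3315 0.4599 0.1557]
estop [0.3405 0.3649 0.07  ]
tape [0.3701 0.2276 0.02  ]
```

```bash
cat >> k.py <<'E'
def path(p0,R0,p1,R1,n=12):
    rv=Ro.from_matrix(R0.T@R1).as_rotvec(); bad=0
    for i in range(n+1):
        k=ik(p0+(p1-p0)*i/n, R0@Ro.from_rotvec(rv*i/n).as_matrix())
        print(i, None if k is None else (np.round(k[0],2),k[1]))
E
python3 - <<'E'
from k import *
B=np.array([.580,.295]); be=np.radians(90); C=B+[0,.025]
o=get_obs(); p0=o['eef_pos']; R0=Ro.from_euler('xyz',o['ee_rot']).as_matrix()
p1,R1=pourpose(C,be,-1,0,.25); pm=p0+[0,0,.11]
delta(p1,R1); delta(pm,R0)
path(pm,R0,p1,R1)
print(p1)
for th in range(0,121,10):
    p,R=pourpose(C,be,-1,np.radians(th),.25); k=ik(p,R); print(th,np.round(k[0],2),k[1],np.round(k[2],2))
E
```

```text
turn [ 1.5193 -0.0036 -0.0062] deg 87.0495794159808 shift [-0.0931 -0.0211 -0.4136] len 0.4244899706399424 t 7.1
turn [0. 0. 0.] deg 0.0 shift [-0.11    0.0007  0.0002] len 0.11 t 7.1
0 (array([-0.24, -0.1 ,  1.96, -0.  ,  1.28, -0.19]), np.True_)
1 (array([-0.17, -0.11,  1.97, -0.  ,  1.28,  0.01]), np.True_)
2 (array([-0.1 , -0.11,  1.98, -0.  ,  1.27,  0.2 ]), np.True_)
3 (array([-0.03, -0.11,  1.98, -0.  ,  1.27,  0.4 ]), np.True_)
4 (array([ 0.04, -0.11,  1.98, -0.  ,  1.27,  0.6 ]), np.True_)
5 (array([ 0.11, -0.1 ,  1.97, -0.  ,  1.27,  0.8 ]), np.True_)
6 (array([ 0.18, -0.08,  1.96, -0.  ,  1.26,  0.99]), np.True_)
7 (array([ 0.25, -0.06,  1.94, -0.  ,  1.26,  1.19]), np.True_)
8 (array([ 0.31, -0.04,  1.92, -0.  ,  1.26,  1.38]), np.True_)
9 (array([ 0.37, -0.01,  1.9 , -0.  ,  1.25,  1.57]), np.True_)
10 (array([ 0.43,  0.02,  1.87, -0.  ,  1.25,  1.75]), np.True_)
11 (array([ 0.49,  0.05,  1.84, -0.  ,  1.25,  1.93]), np.True_)
12 (array([0.54, 0.09, 1.81, 0.  , 1.25, 2.11]), np.True_)
[0.485  0.32   0.2343]
0 [0.54 0.09 1.81 0.   1.25 2.11] True [0.48 0.32 0.58]
10 [0.45 0.03 1.87 0.17 1.17 1.96] True [0.48 0.26 0.58]
20 [ 0.36 -0.    1.94  0.37  1.11  1.78] True [0.48 0.21 0.56]
30 [ 0.26 -0.02  2.    0.58  1.09  1.58] True [0.48 0.15 0.54]
40 [ 0.17 -0.01  2.06  0.79  1.11  1.37] True [0.48 0.11 0.5 ]
50 [0.08 0.02 2.11 0.98 1.17 1.17] True [0.48 0.07 0.46]
60 [0.02 0.07 2.15 1.15 1.25 0.99] True [0.48 0.03 0.42]
70 [-0.03  0.15  2.19  1.29  1.35  0.83] True [0.48 0.01 0.36]
80 [-0.07  0.25  2.21  1.41  1.48  0.69] True [ 0.48 -0.01  0.31]
90 [-0.08  0.37  2.21  1.51  1.61  0.56] True [ 0.48 -0.01  0.25]
100 [-0.07  0.49  2.2   1.59  1.76  0.45] True [ 0.48 -0.01  0.19]
110 [-0.03  0.61  2.18  1.66  1.91  0.36] True [0.48 0.01 0.14]
120 [0.02 0.73 2.15 1.73 2.07 0.29] True [0.48 0.03 0.08]
```

```bash
python3 -m handwheel '[[[0,0,0],[-0.02,0,0],0],[[0,0,0],[-0.05,0,0],0],[[0,0,0],[-0.08,0,0],0],[[0,0,0],[-0.1,0,0],0],[[0,0,0],[-0.11,0,0],0],[[0,0,0],[-0.11,0,0],0]]'
python3 -m handwheel '[[[0.046,0,0],[0.001,-0.001,-0.012],0],[[0.122,0,0],[0.001,-0.002,-0.033],0],[[0.228,0,0],[0.003,-0.003,-0.062],0],[[0.334,0,0],[0.004,-0.005,-0.091],0],[[0.456,0,0],[0.005,-0.006,-0.124],0],[[0.577,0,0],[0.006,-0.008,-0.157],0],[[0.699,0,0],[0.008,-0.01,-0.19],0],[[0.82,0,0],[0.009,-0.011,-0.224],0],[[0.942,0,0],[0.011,-0.013,-0.257],0],[[1.063,-0.001,-0.002],[0.012,-0.015,-0.29],0],[[1.185,-0.002,-0.003],[0.013,-0.016,-0.323],0],[[1.291,-0.002,-0.004],[0.014,-0.018,-0.352],0],[[1.382,-0.003,-0.005],[0.015,-0.019,-0.377],0],[[1.458,-0.003,-0.006],[0.016,-0.02,-0.398],0],[[1.52,-0.004,-0.006],[0.017,-0.021,-0.414],0],[[1.52,-0.004,-0.006],[0.017,-0.021,-0.414],0],[[1.52,-0.004,-0.006],[0.017,-0.021,-0.414],0]]'
python3 - <<'E'
from k import *
B=np.array([.580,.295]); p1,R1=pourpose(B+[0,.025],np.radians(90),-1,0,.25); delta(p1,R1)
for n in("top","scene"): cv2.imwrite(f"pics/p5{n}.png",get_image(n)[:,:,::-1])
E
```

```text
time: 7.7
eef_pos: [0.4838, -0.094, 0.2498]
ee_rot: [1.227, 1.569, -0.396]
ft_force: [1.1, 0.5, -2.6]
width: 0.0095
time: 9.4
eef_pos: [0.4829, 0.3198, 0.2301]
ee_rot: [0.262, 1.562, -2.879]
ft_force: [-0.3, 0.7, -2.2]
width: 0.0094
turn [ 0.001   0.0083 -0.0022] deg 0.49403750864223184 shift [-0.0042 -0.0002 -0.0021] len 0.004722730540752893 t 9.4
```

View pics/p5top.png

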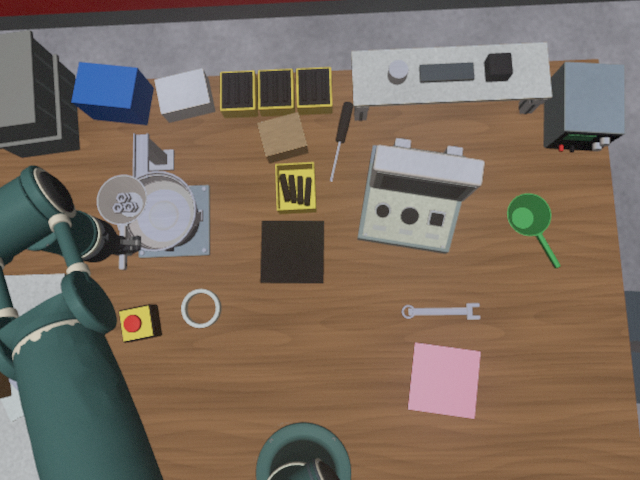

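View pics/p5scene.png

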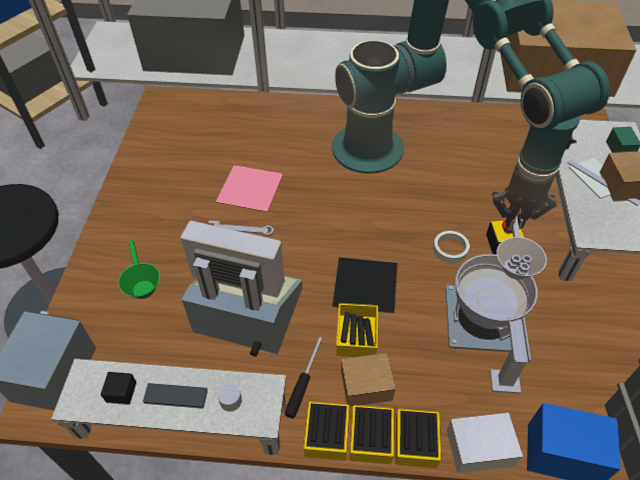

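```bash
python3 - <<'E'
from h import *
print(tri((522,257),(121.5,199.5)), onz("top",121.5,199.5,.26),onz("scene",522,257,.26))
t=cv2.imread("pics/p5top.png");cv2.imwrite("pics/p5c.png",cv2.resize(t[150:290,80:230],None,fx=4,fy=4,interpolation=cv2.INTER_CUBIC))
E
```

```text
(array([0.5807, 0.3234, 0.2502]), np.float64(0.00014928256827115063)) [0.5784 0.3191 0.26  ] [0.5885 0.32   0.26  ]
```

View pics/p5c.png

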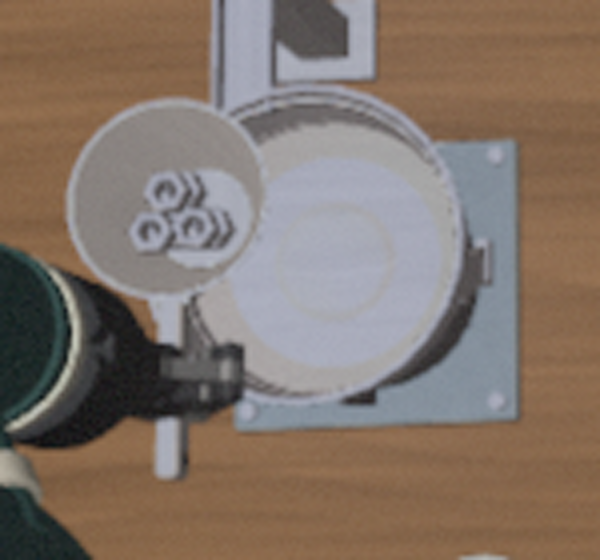

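```bash
python3 -m handwheel '[[[0,0,-0.07],[0,-0.001,0],0],[[0,0,-0.18],[0,-0.003,0],0],[[0,0,-0.3],[-0.001,-0.005,0],0],[[0,0,-0.43],[-0.001,-0.007,0],0],[[0,0,-0.56],[-0.002,-0.008,0],0],[[0,0,-0.7],[-0.004,-0.01,0],0],[[0,0,-0.84],[-0.005,-0.012,0],0],[[0,0,-0.98],[-0.007,-0.013,0],0],[[0,0,-1.08],[-0.008,-0.014,0],0],[[0,0,-1.17],[-0.01,-0.0145,0],0],[[0,0,-1.26],[-0.011,-0.015,0],0],[[0,0,-1.34],[-0.012,-0.0153,0],0],[[0,0,-1.43],[-0.0135,-0.0155,0],0],[[0,0,-1.48],[-0.014,-0.0157,0],0],[[0,0,-1.54],[-0.015,-0.0157,0],0],[[0,0,-1.61],[-0.016,-0.0157,0],0],[[0,0,-1.61],[-0.016,-0.0157,0],0],[[0,0,-1.61],[-0.016,-0.0157,0],0]]'
python3 - <<'E'
from k import *
print(get_obs()['joints'])
a=get_image("top")[:,:,::-1];b=get_image("scene")[:,:,::-1]
cv2.imwrite("pics/p6.png",np.hstack([cv2.resize(a[140:290,70:230],(400,375),interpolation=cv2.INTER_CUBIC),cv2.resize(b[200:350,400:560],(400,375),interpolation=cv2.INTER_CUBIC)]))
E
```

```text
time: 11.3
eef_pos: [0.4849, 0.3357, 0.2483]
ee_rot: [-1.567, -0.037, 1.569]
ft_force: [0.5, -0.1, -0.8]
width: 0.0097
[-0.0757  0.3965  2.2133  1.5262  1.6403  0.5358]
```

View pics/p6.png

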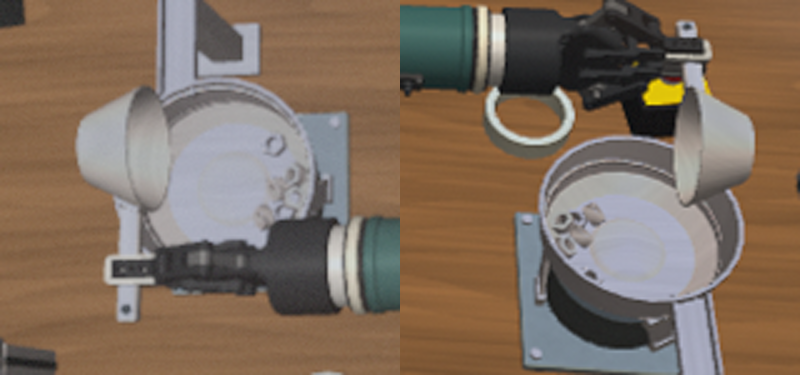

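```bash
python3 -m handwheel '[[[0,0,-0.12],[0,-0.002,0],0],[[0,0,-0.24],[0,-0.004,0],0],[[0,0,-0.35],[-0.001,-0.005,0],0],[[0,0,-0.35],[-0.001,-0.005,0],0],[[0,0,-0.35],[-0.001,-0.005,0],0]]'
python3 - <<'E'
from k import *
a=get_image("top")[:,:,::-1];b=get_image("scene")[:,:,::-1]
cv2.imwrite("pics/p7.png",np.hstack([cv2.resize(a[165:265,100:200],(400,400),interpolation=cv2.INTER_CUBIC),cv2.resize(b[240:340,445:545],(400,400),interpolation=cv2.INTER_CUBIC)]))
E
```

```text
time: 11.9
eef_pos: [0.4846, 0.3354, 0.2537]
ee_rot: [-1.567, -0.387, 1.569]
ft_force: [0.2, 0.4, -0.9]
width: 0.0099
```

View pics/p7.png

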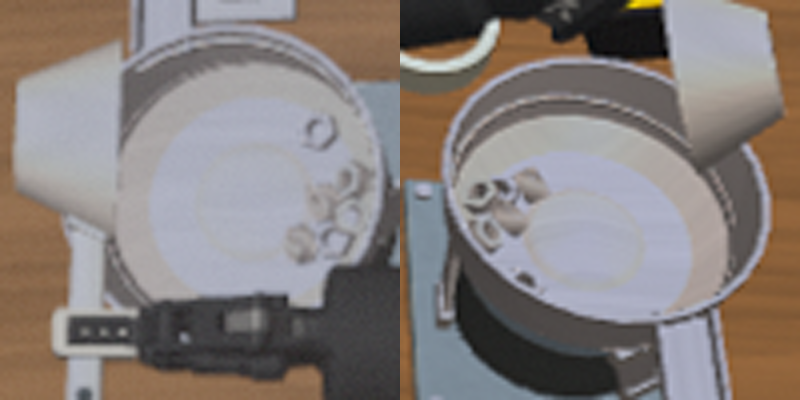

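```bash
python3 - <<'E'
from k import *
B=np.array([.580,.295]); p1,R1=pourpose(B+[0,.025],np.radians(90),-1,0,.26); delta(p1,R1)
yaw=np.radians(-3); R2=frame(-Z,np.array([np.cos(yaw),np.sin(yaw),0])); p2=np.array([.485,-.0945,.16])
o=get_obs(); path(o['eef_pos'],Ro.from_euler('xyz',o['ee_rot']).as_matrix(),p1,R1,6)
rv=Ro.from_matrix(R1.T@R2).as_rotvec(); print(rv,R1.T@(p2-p1)); path(p1,R1,p2,R2,6)
E
```

```text
turn [-0.0011 -0.0006  1.9589] deg 112.2342671476646 shift [-0.018   0.0045 -0.0001] len 0.018581387826114314 t 12.0
0 (array([-0.02,  0.64,  2.18,  1.68,  1.95,  0.35]), np.True_)
1 (array([-0.08,  0.4 ,  2.21,  1.53,  1.66,  0.53]), np.True_)
2 (array([-0.06,  0.19,  2.2 ,  1.34,  1.42,  0.77]), np.True_)
3 (array([0.03, 0.04, 2.13, 1.08, 1.23, 1.07]), np.True_)
4 (array([ 0.18, -0.03,  2.04,  0.73,  1.12,  1.43]), np.True_)
5 (array([ 0.36, -0.01,  1.92,  0.34,  1.14,  1.81]), np.True_)
6 (array([ 0.54,  0.08,  1.79, -0.  ,  1.27,  2.11]), np.True_)
[-1.5184  0.      0.    ] [ 0.0843  0.4145 -0.    ]
0 (array([0.54, 0.08, 1.79, 0.  , 1.27, 2.11]), np.True_)
1 (array([0.43, 0.02, 1.88, 0.  , 1.24, 1.75]), np.True_)
2 (array([ 0.31, -0.02,  1.95,  0.  ,  1.21,  1.38]), np.True_)
3 (array([ 0.18, -0.05,  2.01,  0.  ,  1.19,  0.99]), np.True_)
4 (array([ 0.04, -0.06,  2.04,  0.  ,  1.16,  0.6 ]), np.True_)
5 (array([-0.1 , -0.05,  2.06, -0.  ,  1.13,  0.2 ]), np.True_)
6 (array([-0.24, -0.02,  2.06,  0.  ,  1.1 , -0.19]), np.True_)
```

```bash
python3 -m handwheel '[[[0,0,0.15],[-0.004,0.001,0],0],[[0,0,0.3],[-0.008,0.002,0],0],[[0,0,0.45],[-0.012,0.003,0],0],[[0,0,0.6],[-0.018,0.0045,0],0],[[0,0,0.75],[-0.018,0.0045,0],0],[[0,0,0.9],[-0.018,0.0045,0],0],[[0,0,1.05],[-0.018,0.0045,0],0],[[0,0,1.2],[-0.018,0.0045,0],0],[[0,0,1.35],[-0.018,0.0045,0],0],[[0,0,1.5],[-0.018,0.0045,0],0],[[0,0,1.65],[-0.018,0.0045,0],0],[[0,0,1.8],[-0.018,0.0045,0],0],[[0,0,1.9],[-0.018,0.0045,0],0],[[0,0,1.96],[-0.018,0.0045,0],0],[[0,0,1.96],[-0.018,0.0045,0],0],[[0,0,1.96],[-0.018,0.0045,0],0]]'
python3 - <<'E'
from k import *
yaw=np.radians(-3); R2=frame(-Z,np.array([np.cos(yaw),np.sin(yaw),0])); p2=np.array([.485,-.0945,.245]); delta(p2,R2)
E
```

```text
time: 13.6
eef_pos: [0.4839, 0.3199, 0.2442]
ee_rot: [-0.845, 1.567, 2.296]
ft_force: [0.8, -0.3, -2.5]
width: 0.0095
turn [-1.5192 -0.0001  0.0041] deg 87.04627206092286 shift [-0.002   0.4144 -0.0014] len 0.4143965472444442 t 13.6
```

```bash
python3 -m handwheel '[[[-0.08,0,0],[0,0.02,0],0],[[-0.2,0,0],[0,0.055,0],0],[[-0.34,0,0],[0,0.095,0],0],[[-0.48,0,0],[0,0.135,0],0],[[-0.62,0,0],[0,0.175,0],0],[[-0.76,0,0],[0,0.215,0],0],[[-0.9,0,0],[0,0.255,0],0],[[-1.04,0,0],[0,0.295,0],0],[[-1.18,0,0.001],[0,0.33,0],0],[[-1.3,0,0.002],[0,0.36,0],0],[[-1.4,0,0.003],[0,0.385,0],0],[[-1.47,0,0.004],[0,0.404,0],0],[[-1.519,0,0.004],[0,0.414,-0.001],0],[[-1.519,0,0.004],[0.03,0.414,-0.001],0],[[-1.519,0,0.004],[0.075,0.414,-0.001],0],[[-1.519,0,0.004],[0.12,0.414,-0.001],0],[[-1.519,0,0.004],[0.16,0.414,-0.001],0],[[-1.519,0,0.004],[0.18,0.414,-0.001],0],[[-1.519,0,0.004],[0.18,0.414,-0.001],0],[[-1.519,0,0.004],[0.18,0.414,-0.001],0]]'
python3 - <<'E'
from k import *
a=get_image("top")[:,:,::-1];b=get_image("scene")[:,:,::-1]
cv2.imwrite("pics/p8.png",np.hstack([cv2.resize(a[200:300,240:340],(400,400),interpolation=cv2.INTER_CUBIC),cv2.resize(b[220:320,310:410],(400,400),interpolation=cv2.INTER_CUBIC)]))
yaw=np.radians(-3); R2=frame(-Z,np.array([np.cos(yaw),np.sin(yaw),0])); p2=np.array([.485,-.0945,.0213]); delta(p2,R2)
E
```

```text
time: 15.6
eef_pos: [0.484, -0.0947, 0.0634]
ee_rot: [-0.181, 1.569, -1.807]
ft_force: [0.9, -0.2, -1.1]
width: 0.0096
turn [-0.0015  0.0027 -0.0031] deg 0.25352372759061387 shift [ 0.0436 -0.0011 -0.0003] len 0.043639597823582545 t 15.7
```

View pics/p8.png

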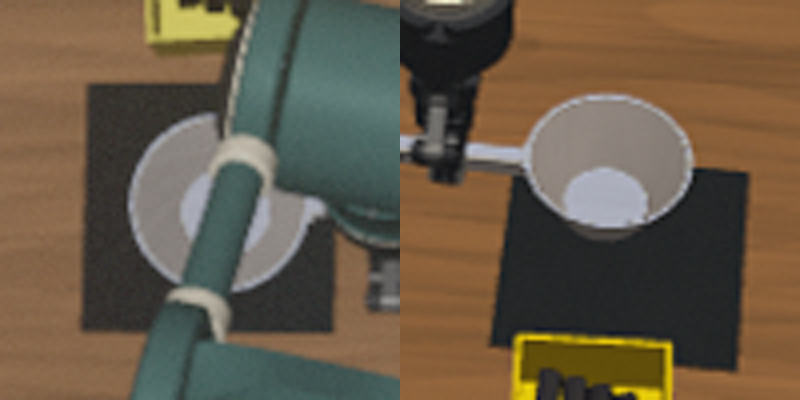

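```bash
python3 -m handwheel '[[[0,0.003,-0.003],[0.02,-0.001,0],0],[[0,0.003,-0.003],[0.034,-0.001,0],0],[[0,0.003,-0.003],[0.04,-0.001,0],0],[[0,0.003,-0.003],[0.04,-0.001,0],0]]'
python3 -m handwheel '[[[0,0,0],[0.0015,0,0],0],[[0,0,0],[0.003,0,0],0],[[0,0,0],[0.003,0,0],0]]'
```

```text
time: 16.1
eef_pos: [0.4831, -0.0938, 0.0224]
ee_rot: [-1.797, 1.566, 2.863]
ft_force: [-0.4, 0.2, -2.0]
width: 0.0101
time: 16.4
eef_pos: [0.4842, -0.0943, 0.021]
ee_rot: [-1.689, 1.568, 2.971]
ft_force: [-1.6, -2.4, 6.1]
width: 0.0097
```

Foot is on the mat (6 N up). Let go and rise.

```bash
python3 -m handwheel '[[[0,0,0],[0,0,0],0.3],[[0,0,0],[0,0,0],0.6],[[0,0,0],[0,0,0],0.6],[[0,0,0],[0,0,0],0.6],[[0,0,0],[0,0,0],0.6],[[0,0,0],[0,0,0],0.6]]'
python3 -m handwheel '[[[0,0,0],[-0.02,0,0],0.6],[[0,0,0],[-0.05,0,0],0.6],[[0,0,0],[-0.1,0,0],0.6],[[0,0,0],[-0.14,0,0],0.6],[[0,0,0],[-0.14,0,0],0.6]]'
python3 - <<'E'
from k import *
a=get_image("top")[:,:,::-1];b=get_image("scene")[:,:,::-1]
cv2.imwrite("pics/p9s.png",b)
cv2.imwrite("pics/p9.png",np.hstack([cv2.resize(a[200:300,240:340],(400,400),interpolation=cv2.INTER_CUBIC),cv2.resize(b[220:320,310:410],(400,400),interpolation=cv2.INTER_CUBIC)]))
o=get_obs(); p0=o['eef_pos'];R0=Ro.from_euler('xyz',o['ee_rot']).as_matrix(); print(p0)
pR=RESET+.06*nout+.13*nout*0; pm=np.array([.45,-.25,.24])
for nm,R in(("RP",RP),("RP180",frame(-nout,ey))):
    print(nm,R[:,1]); print(ik(pR,R)[:2]); 
delta(pm,RP); path(p0,R0,pm,RP,8); path(pm,RP,pR,RP,3)
E
```

```text
time: 17.0
eef_pos: [0.4832, -0.0938, 0.0195]
ee_rot: [-1.775, 1.566, 2.885]
ft_force: [-0.9, 0.2, -0.8]
width: 0.051
time: 17.5
eef_pos: [0.4888, -0.0952, 0.1667]
ee_rot: [1.39, 1.562, -0.234]
ft_force: [0.3, -0.4, 0.6]
width: 0.0514
[ 0.4849 -0.0942  0.1611]
RP [-0.1891 -0.982  -0.    ]
(array([-0.7566, -0.0678,  2.2745,  0.6725,  0.5082,  0.4798]), np.True_)
RP180 [0.1891 0.982  0.    ]
(array([-0.7566, -0.0678,  2.2745,  0.6725,  0.5082, -2.6618]), np.False_)
turn [1.651  0.4459 0.5121] deg 102.28237140734899 shift [-0.0789 -0.0267  0.1574] len 0.1780453388317988 t 17.6
0 (array([-0.24, -0.02,  2.06,  0.  ,  1.11, -0.19]), np.True_)
1 (array([-0.33, -0.07,  2.09,  0.07,  1.07, -0.1 ]), np.True_)
2 (array([-0.41, -0.12,  2.12,  0.15,  1.04, -0.02]), np.True_)
3 (array([-0.49, -0.17,  2.16,  0.22,  1.  ,  0.08]), np.True_)
4 (array([-0.57, -0.22,  2.19,  0.29,  0.96,  0.17]), np.True_)
5 (array([-0.64, -0.27,  2.23,  0.36,  0.92,  0.28]), np.True_)
6 (array([-0.69, -0.31,  2.26,  0.41,  0.87,  0.41]), np.True_)
7 (array([-0.74, -0.36,  2.29,  0.45,  0.81,  0.55]), np.True_)
8 (array([-0.77, -0.4 ,  2.32,  0.47,  0.75,  0.73]), np.True_)
0 (array([-0.77, -0.4 ,  2.32,  0.47,  0.75,  0.73]), np.True_)
1 (array([-0.76, -0.29,  2.31,  0.52,  0.66,  0.66]), np.True_)
2 (array([-0.76, -0.18,  2.3 ,  0.59,  0.58,  0.58]), np.True_)
3 (array([-0.76, -0.07,  2.27,  0.67,  0.51,  0.48]), np.True_)
```

View pics/p9.png

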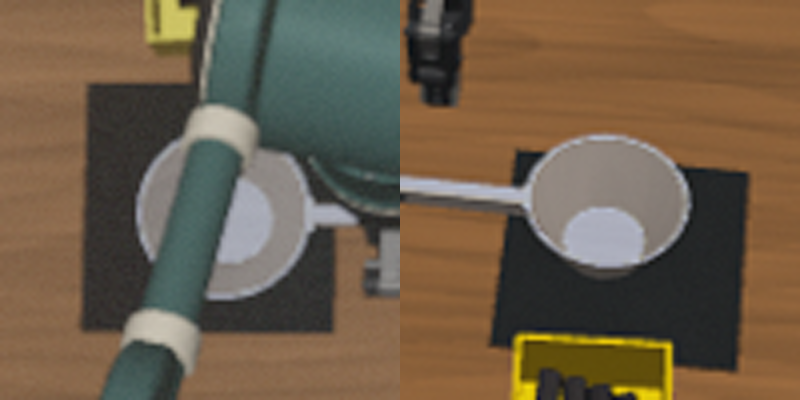

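```bash
python3 -m handwheel '[[[0.14,0.04,0.04],[-0.03,-0.003,0.01],0],[[0.28,0.08,0.08],[-0.06,-0.006,0.025],0],[[0.41,0.11,0.13],[-0.079,-0.01,0.045],0],[[0.55,0.15,0.17],[-0.079,-0.012,0.06],0],[[0.69,0.19,0.21],[-0.079,-0.015,0.08],0],[[0.83,0.22,0.26],[-0.079,-0.017,0.1],0],[[0.96,0.26,0.3],[-0.079,-0.02,0.12],0],[[1.1,0.3,0.34],[-0.079,-0.025,0.14],0],[[1.24,0.33,0.38],[-0.079,-0.027,0.157],0],[[1.38,0.37,0.43],[-0.079,-0.027,0.157],0],[[1.51,0.41,0.47],[-0.079,-0.027,0.157],0],[[1.651,0.446,0.512],[-0.079,-0.027,0.157],0],[[1.651,0.446,0.512],[-0.079,-0.027,0.157],0],[[1.651,0.446,0.512],[-0.079,-0.027,0.157],0],[[1.651,0.446,0.512],[-0.079,-0.027,0.157],0]]'
python3 - <<'E'
from k import *
delta(RESET+.05*nout,RP); 
a=get_image("top")[:,:,::-1]
cv2.imwrite("pics/p10.png",cv2.resize(a[150:310,100:480],(760,320),interpolation=cv2.INTER_CUBIC))
E
```

```text
time: 19.1
eef_pos: [0.449, -0.2495, 0.2381]
ee_rot: [3.141, 0.975, -0.188]
ft_force: [-0.5, 0.2, -0.3]
width: -0.0002
turn [0.002  0.0047 0.0011] deg 0.30003199734641683 shift [ 0.1351  0.0444 -0.007 ] len 0.14234229243373858 t 19.1
```

View pics/p10.png

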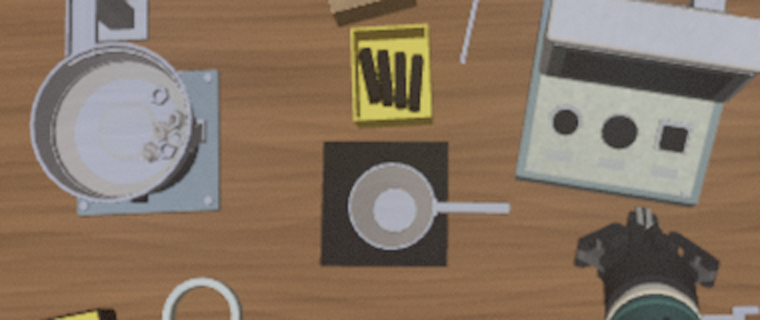

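```bash
python3 -m handwheel '[[[0,0.005,0],[0.02,0.03,-0.004],0],[[0,0.005,0],[0.06,0.044,-0.007],0],[[0,0.005,0],[0.1,0.044,-0.007],0],[[0,0.005,0],[0.13,0.044,-0.007],0],[[0,0.005,0],[0.135,0.044,-0.007],0],[[0,0.005,0],[0.135,0.044,-0.007],0],[[0,0.005,0],[0.135,0.044,-0.007],0]]'
python3 - <<'E'
from k import *
delta(RESET,RP)
a=get_image("top")[:,:,::-1]
cv2.imwrite("pics/p11.png",cv2.resize(a[160:280,350:490],None,fx=5,fy=4.9,interpolation=cv2.INTER_CUBIC))
E
```

```text
time: 19.85
eef_pos: [0.5213, -0.3086, 0.1322]
ee_rot: [3.14, 0.968, -0.191]
ft_force: [-1.2, 0.4, 0.1]
width: 0.0002
turn [ 0.0008 -0.0029 -0.0003] deg 0.1715714603204381 shift [ 0.0513 -0.0002  0.0016] len 0.05133670821406276 t 19.85
```

View pics/p11.png

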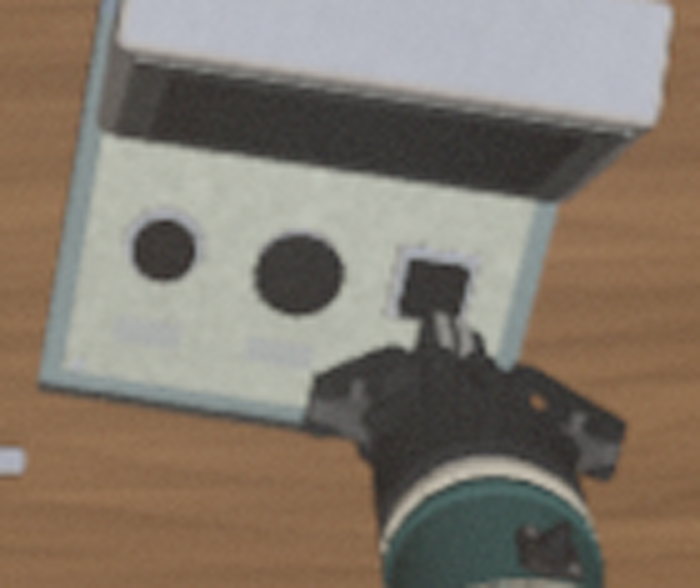

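```bash
python3 -m handwheel '[[[0,0,0],[0.035,0,0.0015],0],[[0,0,0],[0.044,0,0.0015],0],[[0,0,0],[0.049,0,0.0015],0],[[0,0,0],[0.049,0,0.0015],0]]'
python3 -m handwheel '[[[0,0,0],[0.002,0,0],0],[[0,0,0],[0.004,0,0],0],[[0,0,0],[0.004,0,0],0]]'
```

```text
time: 20.3
eef_pos: [0.5467, -0.3129, 0.09]
ee_rot: [-3.141, 0.969, -0.189]
ft_force: [-1.8, 0.8, 1.4]
width: -0.0
time: 20.6
eef_pos: [0.5491, -0.3135, 0.0869]
ee_rot: [-3.141, 0.968, -0.19]
ft_force: [-2.9, 0.8, 3.3]
width: 0.0003
```

```bash
python3 -m handwheel '[[[0,0,0],[0.001,0,0],0],[[0,0,0],[0.0025,0,0],0],[[0,0,0],[0.0025,0,0],0]]'
```

```text
time: 20.9
eef_pos: [0.5497, -0.3136, 0.0863]
ee_rot: [3.141, 0.967, -0.189]
ft_force: [-27.6, 8.4, 27.8]
width: -0.0001
```

```bash
python3 -m handwheel '[[[0,0,0],[-0.02,0,0],0],[[0,0,0],[-0.06,0,0],0],[[0,0,0],[-0.06,0,0],0]]'
python3 - <<'E'
from k import *
delta(START+.05*nout,RP)
E
```

```text
time: 21.2
eef_pos: [0.518, -0.3096, 0.1391]
ee_rot: [3.133, 0.962, -0.198]
ft_force: [-0.1, -1.6, 1.2]
width: -0.0005
turn [ 0.0014 -0.0086 -0.0047] deg 0.5661968467504578 shift [ 0.0083 -0.1217  0.0026] len 0.12200689876876425 t 21.2
```

```bash
python3 -m handwheel '[[[0,0,0],[0,-0.04,0],0],[[0,0,0],[0,-0.08,0],0],[[0,0,0],[0,-0.12,0],0],[[0,0,0],[0,-0.12,0],0],[[0,0,0],[0,-0.12,0],0],[[0,0,0],[0,-0.12,0],0]]'
python3 - <<'E'
from k import *
delta(START,RP)
a=get_image("top")[:,:,::-1]
cv2.imwrite("pics/p12.png",cv2.resize(a[160:280,350:490],None,fx=5,fy=4.9,interpolation=cv2.INTER_CUBIC))
E
```

```text
time: 21.8
eef_pos: [0.5402, -0.1903, 0.1339]
ee_rot: [3.141, 0.968, -0.191]
ft_force: [0.1, -0.2, 0.4]
width: 0.0002
turn [-0.0003 -0.0023 -0.0003] deg 0.1311622716740263 shift [ 0.055  -0.0003 -0.0007] len 0.05504618487777259 t 21.8
```

View pics/p12.png

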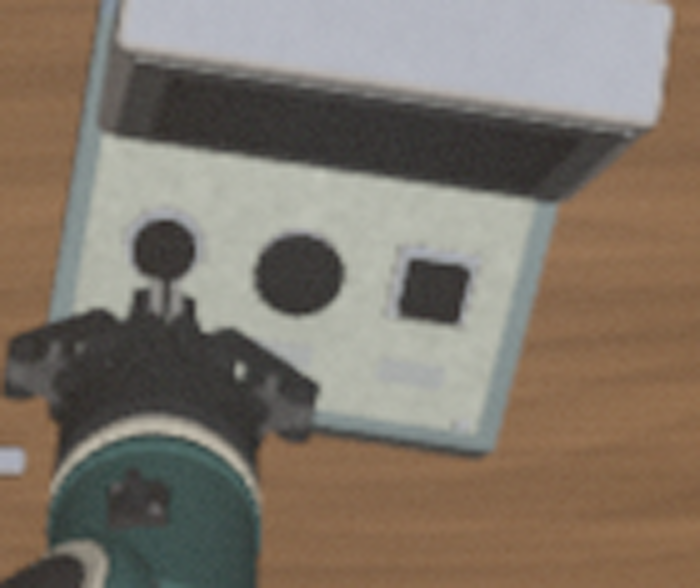

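```bash
python3 -m handwheel '[[[0,0,0],[0.035,0,-0.0005],0],[[0,0,0],[0.048,0,-0.0005],0],[[0,0,0],[0.053,0,-0.0005],0],[[0,0,0],[0.053,0,-0.0005],0]]'
python3 -m handwheel '[[[0,0,0],[0.002,0,0],0],[[0,0,0],[0.004,0,0],0],[[0,0,0],[0.004,0,0],0]]'
```

```text
time: 22.25
eef_pos: [0.5692, -0.1965, 0.0895]
ee_rot: [-3.141, 0.97, -0.192]
ft_force: [-2.7, -0.6, 1.2]
width: 0.0
time: 22.55
eef_pos: [0.5719, -0.1962, 0.0877]
ee_rot: [3.141, 0.968, -0.191]
ft_force: [-3.6, -1.0, 3.0]
width: -0.0001
```

```bash
python3 -m handwheel '[[[0,0,0],[0.001,0,0],0],[[0,0,0],[0.0025,0,0],0],[[0,0,0],[0.0025,0,0],0]]'
```

```text
time: 22.85
eef_pos: [0.573, -0.1962, 0.0866]
ee_rot: [3.141, 0.967, -0.19]
ft_force: [-22.3, 0.3, 20.8]
width: 0.0001
```

```bash
python3 -m handwheel '[[[0,0,0],[-0.02,0,0],0],[[0,0,0],[-0.06,0,0],0],[[0,0,0],[-0.11,0,0],0],[[0,0,0],[-0.15,0,0],0],[[0,0,0],[-0.15,0,0],0],[[0,0,0],[-0.15,0,0],0],[[0,0,0],[-0.15,0,0],0]]'
python3 - <<'E'
from k import *
o=get_obs(); print(o['eef_pos'],o['ft_force'])
a=get_image("top")[:,:,::-1]; cv2.imwrite("pics/p13.png",a)
cv2.imwrite("pics/p13b.png",cv2.resize(a[165:265,100:220],None,fx=5,fy=5,interpolation=cv2.INTER_CUBIC))
E
```

```text
time: 23.55
eef_pos: [0.4896, -0.1794, 0.2075]
ee_rot: [-3.14, 0.97, -0.188]
ft_force: [0.6, 0.2, -0.1]
width: 0.0001
[ 0.4896 -0.1794  0.2075] [ 0.553   0.1917 -0.1009]
```

View pics/p13.png

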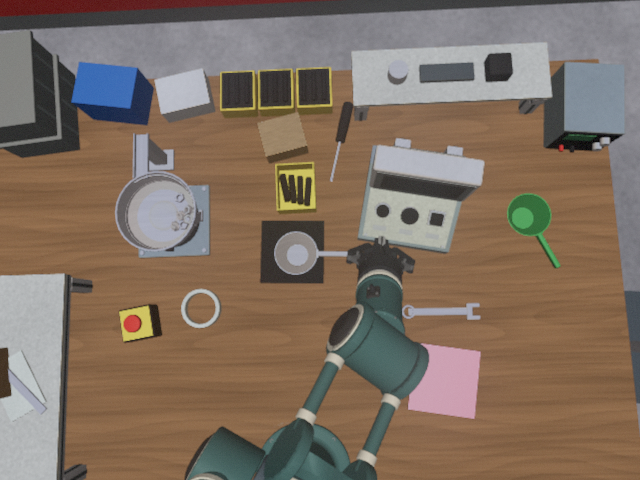

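View pics/p13b.png

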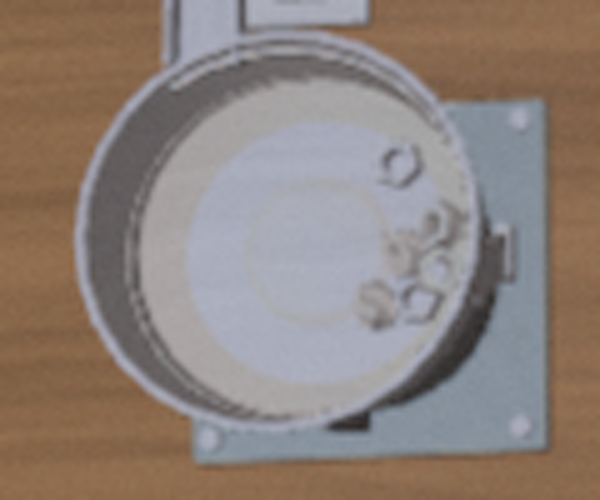

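```bash
python3 -c "
from cell import *
print(hand_in())"
```

```text
the job is handed in; nothing more can be done
None
```

I carried out the whole job in the required order and handed it in at about 23.6 s. hand_in() reports no verdict.

- **Buttons:** I pressed STOP first, then RESET and START once the nuts were in the bowl and the dipper was back. Each went in until the wrist force rose sharply (about 50, 40 and 30 N), which I took as the hard stop. Each was released before the next press.
- **Nuts and dipper:** I tipped the dipper to about 112° over the bowl. I then stood it upright at its old place on the black mat and let go.

**Last checks:** the final top view shows six nuts in the bowl and the dipper standing empty on its mat. All three caps look out, the bystanders look to be where they were, and the robot is clear of everything with the force near zero. I could not read the button travel or the nut heights directly. They are inferred from the wrist force, the tool position and the pictures. No check failed or disagreed.

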